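Reassemble the washed topping station

ROBOT

A 6-joint arm with a two-finger parallel gripper is mounted at the origin on a cart in front of the work surface, level with it; the furniture and walls round the work are solid. World frame = base frame: x ahead of the robot, y to its left, z up, the work surface at z = 0. Lengths are in m, angles in rad, forces in N, time in s.
With the tool pointing down it reaches from about 0.375 to 0.9 m from the base axis. Payload 3.1 kg.
Tool frame: the origin (TCP) lies where the fingers leave the gripper's body, on its centre line; the fingertips stand 70 mm ahead of it and the grasp point (between the pads) lies 51 mm ahead of it (robot.tip_reach is the distance from the TCP to the fingertips, in m); z points along the fingers, y is the line along which they close (so a half turn about z gives the same grasp; the last joint's range is limited). The gripper opens to 87 mm and grips with 3 to 60 N. Pads are 19 mm wide; open, the fingers measure 117 mm over their backs; the gripper's body (75 mm by 190 mm) begins 51 mm behind the grasp point.
Start: joints at [-1.343, 0.527, 1.433, -0, 1.181, -0.178], TCP at [0.247, -0.574, 0.292] pointing down, gripper open.
Joint ranges: [-3.08, 3.08], [-0.75, 2.2], [0.22, 2.44], [-1.43, 4.57], [0, 2.65], [-2.85, 2.85]. Speed limits (rad/s): [2.79, 2.79, 3.14, 3.14, 3.14, 3.14].

INTERFACE

Orientations are given as a unit quaternion [x, y, z, w].
In Python, from rig import robot gives the robot as it stands.
- The arm moves only by the tool carry_out, never from a script. Its argument "rows" is a list that holds one entry, the list of rows, each a list of 6 numbers: the shift along the tool's x, y, z in mm, then the turn, a rotation vector about the tool's x, y, z in units of 8 degrees (1.0 is 8 degrees). A call has 1 to 20 rows; each row is the pose to reach, as a shift and turn from the pose commanded when the call began, along the tool's axes at that moment; what a row does not reach only later rows make up. A row lasts 1/10 s, in which the tool goes at most 50 mm and 8.59 degrees, less where a joint would pass 70% of its speed; a pose out of reach is approached as far as the arm can. A call with a gripper value outside its range is refused whole. "fingers" is the opening, from 0 (shut) to 1 (fully open), set as the call begins (left out, the last holds). The fingers move at their own pace and stop on an object; "grip_force" is the grip in N (left out, the last holds). Time passes only in rows, so rows that repeat a pose let the fingers close. It gives the time, the measured TCP pose, the force and the opening at its end, in the units of the state.
- robot.get_obs(): the state, without advancing time (a new reading comes with each control period).
- robot.camera(name): name is "scene" or "top"; returns a dict with "color" (480x640x3 uint8, red, green, blue), "depth" (480x640 float32, m along the optical axis (not along the pixel's ray), 0 where there is no reading), "K" (3x3 intrinsics, pixels), "camera_from_world" (4x4, takes a point from world to camera coordinates). Camera axes: x right, y down, z forward; pixel columns grow to the right and rows downward; lengths in m; the calibration is good to about 2 mm. A picture is of the moment at which its call begins.
- robot.hand_in(): hands the job in, once; it reports no verdict.
The state is a dict: "time": time; "q": joint angles; "joint_velocities": joint speeds; "joint_torque": joint torques, N m; "position": TCP position; "tool_rot": TCP orientation; "ft_force": force on the tool from outside, world axes, zero at the start; "moment": the same for the moment, N m; "grip_width": finger opening in m.
Only numpy, scipy, OpenCV 4.12 (cv2) and the standard library are available. Lean on these libraries where they do the work, as an engineer would, in place of code of your own. Each camera call takes 0.05 s, during which the arm holds its last target. There are 200 camera calls.

TASK

Put the washed topping station back together: clip the pump lid onto the tall jar with its spout toward you, pressing it straight down until both hooks click over it, then give the pump head one full test stroke and let it come up again. Clip every plain lid that is here onto a low jar in the same way, one lid to a jar, and stand every jam paddle handle-down in the jug, leaning against the side opposite the jug's handle. Leave the yellow-lidded jar and the timer beside the work alone.

Things in the scene. Friction and masses are not known exactly. Their poses are not given: they have to be found in the camera images.
- lid_1_bar (a point): plain lid, 90 g, may be absent: wooden clip plate 120 (x) by 76 by 5 mm with a through window, 11.5 (x) by 14.5 mm, centred 47.75 mm either side of the middle along x for the jar's hooks (fits either way round). Steel handle bar on it, 64 (x) by 16 (y) by 14 mm: grip across the 16 mm. Point: middle of the bar, 31 mm above the underside (bar top 38 mm); z up
- lid_2_bar (a point): another plain lid, the same in all respects as lid_1; may be absent; any low jar will do for it
- lid_3_bar (a point): another plain lid, the same in all respects as lid_1; may be absent; any low jar will do for it
- pump_collar (a point): pump lid, 180 g: clip plate as lid_1, steel collar 36 (x) by 30 mm (y) from 5 to 39 mm above its underside: grip across the 30 mm. Point: on the axis, 27 mm above the underside; spout to its -x. Head 34 mm wide over the collar, flat top (26 mm) 68 mm above the underside when up. Dip tube 10 mm thick, 34 mm down. At first its plate rests on a 48 mm high cup
- pump_spout (a point): mouth of the pump's spout, 46 mm from the pump's axis toward its -x, 53 mm above the plate's underside; 11 mm thick
- pump_head (a joint): how far the pump's head is pressed down: 0 = up, 0.010 m = full stroke. Spring: 2.5 N at the start, 7.5 N at the bottom; it returns by itself
- tall_jar_rim (a point): tall jar: fixed square white crock, 86 (x) by 72 mm (y), 105 mm high, mouth 74 by 60 mm, on a 12 mm tray. Point: middle of the rim, where a plate's underside comes to rest; x toward the back of the counter, z up; hooks on its -x (front) and +x (back) sides. The four jars stand 115 mm apart in a row, in any order
- tall_jar_front (a joint): steel snap hook 10 mm wide, 50 mm in front of the jar's axis. 0 = at rest, positive (rad) = bent in toward the jar. Its sloped head ends 14.5 mm above the rim. A plate pressed straight down (about 10 to 15 N for the pair) bends it by some 0.06 until the outward barb, 6 mm above the rim, passes the window and springs back to 0 over the plate: the click
- tall_jar_back (a joint): the back snap hook of tall_jar, like tall_jar_front
- low_jar_1_rim (a point): a low jar: fixed square white crock, 86 (x) by 72 mm (y), 70 mm high, mouth 74 by 60 mm, on a 12 mm tray. Point: middle of the rim, where a plate's underside comes to rest; x toward the back of the counter, z up; hooks on its -x (front) and +x (back) sides. The four jars stand 115 mm apart in a row, in any order
- low_jar_1_front (a joint): the front snap hook of low_jar_1, like tall_jar_front
- low_jar_1_back (a joint): the back snap hook of low_jar_1, like tall_jar_front
- low_jar_2_rim (a point): a low jar: fixed square white crock, 86 (x) by 72 mm (y), 70 mm high, mouth 74 by 60 mm, on a 12 mm tray. Point: middle of the rim, where a plate's underside comes to rest; x toward the back of the counter, z up; hooks on its -x (front) and +x (back) sides. The four jars stand 115 mm apart in a row, in any order
- low_jar_2_front (a joint): the front snap hook of low_jar_2, like tall_jar_front
- low_jar_2_back (a joint): the back snap hook of low_jar_2, like tall_jar_front
- low_jar_3_rim (a point): a low jar: fixed square white crock, 86 (x) by 72 mm (y), 70 mm high, mouth 74 by 60 mm, on a 12 mm tray. Point: middle of the rim, where a plate's underside comes to rest; x toward the back of the counter, z up; hooks on its -x (front) and +x (back) sides. The four jars stand 115 mm apart in a row, in any order
- low_jar_3_front (a joint): the front snap hook of low_jar_3, like tall_jar_front
- low_jar_3_back (a joint): the back snap hook of low_jar_3, like tall_jar_front
- jug: fixed square-cornered terracotta utensil jug, open, 112 (x) by 85 (y) by 100 mm high, wall 5 mm, inner floor 5 mm up; origin: middle of the underside, z up; its loop handle is on its own +y side and reaches 79 mm from the axis
- paddle_1_blade (a point): wooden jam paddle, 170 mm long, 30 g, may be absent: round handle 10 mm thick, blade at the top 22 (x) by 10 (y) by 52 mm: grip across the 10 mm. Point: middle of the blade, 144 mm from the handle's foot; z from foot to blade. At first it stands handle down in a drying block 50 mm high (holes 12 mm wide, 40 mm deep, 45 mm apart)
- paddle_2_blade (a point): another jam paddle, the same in all respects as paddle_1; may be absent
- paddle_3_blade (a point): another jam paddle, the same in all respects as paddle_1; may be absent
- mustard_jar: bystander: jar with a yellow lid, 68 x 112 mm; origin under its middle; to be left alone
- dough_timer: bystander: round cream wind-up timer, 64 x 56 mm; origin under its middle; to be left alone
Mind the look-alikes: they are no part of the job. Leave any turquoise look-alike of the part that bears pump_collar alone.

How it is judged:
On the way, in this order (a step that is already met when the one before it is completed fails the run):
1. the pump lid is clipped onto the tall jar, both hooks sprung back, its head up (horizontal distance between pump_collar and tall_jar_rim below 0.005 m and z of pump_collar in the frame of tall_jar_rim between 0.023 and 0.0295 m and angle between the z axis of pump_collar and the z axis of tall_jar_rim, either way round below 0.05 rad and value of joint each of tall_jar_front, tall_jar_back below 0.025 rad and x of pump_spout in the frame of tall_jar_rim below -0.03 m and value of joint pump_head below 0.003 m), for 0.2 s.
2. the pump head is pressed to the bottom of its stroke while the lid stays clipped (value of joint pump_head above 0.008 m and horizontal distance between pump_collar and tall_jar_rim below 0.005 m and z of pump_collar in the frame of tall_jar_rim between 0.023 and 0.0295 m and angle between the z axis of pump_collar and the z axis of tall_jar_rim, either way round below 0.05 rad), for 0.1 s.
At the end, for the whole second after the job is handed in: Pump lid on the tall jar, spout to the front, head up; each plain lid on a low jar: within 5 mm of centre, 2.5 mm of fully down, both hooks sprung back. Each paddle foot-down in the jug, tilted over 0.15 rad, blade over 43 mm off the axis opposite the handle, within 52 mm sideways, at rest (all of step 1 and ((horizontal distance between lid_1_bar and low_jar_1_rim below 0.005 m and z of lid_1_bar in the frame of low_jar_1_rim between 0.027 and 0.0335 m and angle between the z axis of lid_1_bar and the z axis of low_jar_1_rim, either way round below 0.05 rad and value of joint each of low_jar_1_front, low_jar_1_back below 0.025 rad) or (horizontal distance between lid_1_bar and low_jar_2_rim below 0.005 m and z of lid_1_bar in the frame of low_jar_2_rim between 0.027 and 0.0335 m and angle between the z axis of lid_1_bar and the z axis of low_jar_2_rim, either way round below 0.05 rad and value of joint each of low_jar_2_front, low_jar_2_back below 0.025 rad) or (horizontal distance between lid_1_bar and low_jar_3_rim below 0.005 m and z of lid_1_bar in the frame of low_jar_3_rim between 0.027 and 0.0335 m and angle between the z axis of lid_1_bar and the z axis of low_jar_3_rim, either way round below 0.05 rad and value of joint each of low_jar_3_front, low_jar_3_back below 0.025 rad)) and ((horizontal distance between lid_2_bar and low_jar_1_rim below 0.005 m and z of lid_2_bar in the frame of low_jar_1_rim between 0.027 and 0.0335 m and angle between the z axis of lid_2_bar and the z axis of low_jar_1_rim, either way round below 0.05 rad and value of joint each of low_jar_1_front, low_jar_1_back below 0.025 rad) or (horizontal distance between lid_2_bar and low_jar_2_rim below 0.005 m and z of lid_2_bar in the frame of low_jar_2_rim between 0.027 and 0.0335 m and angle between the z axis of lid_2_bar and the z axis of low_jar_2_rim, either way round below 0.05 rad and value of joint each of low_jar_2_front, low_jar_2_back below 0.025 rad) or (horizontal distance between lid_2_bar and low_jar_3_rim below 0.005 m and z of lid_2_bar in the frame of low_jar_3_rim between 0.027 and 0.0335 m and angle between the z axis of lid_2_bar and the z axis of low_jar_3_rim, either way round below 0.05 rad and value of joint each of low_jar_3_front, low_jar_3_back below 0.025 rad)) and ((horizontal distance between lid_3_bar and low_jar_1_rim below 0.005 m and z of lid_3_bar in the frame of low_jar_1_rim between 0.027 and 0.0335 m and angle between the z axis of lid_3_bar and the z axis of low_jar_1_rim, either way round below 0.05 rad and value of joint each of low_jar_1_front, low_jar_1_back below 0.025 rad) or (horizontal distance between lid_3_bar and low_jar_2_rim below 0.005 m and z of lid_3_bar in the frame of low_jar_2_rim between 0.027 and 0.0335 m and angle between the z axis of lid_3_bar and the z axis of low_jar_2_rim, either way round below 0.05 rad and value of joint each of low_jar_2_front, low_jar_2_back below 0.025 rad) or (horizontal distance between lid_3_bar and low_jar_3_rim below 0.005 m and z of lid_3_bar in the frame of low_jar_3_rim between 0.027 and 0.0335 m and angle between the z axis of lid_3_bar and the z axis of low_jar_3_rim, either way round below 0.05 rad and value of joint each of low_jar_3_front, low_jar_3_back below 0.025 rad)) and y of paddle_1_blade in the frame of jug between -0.1 and -0.043 m and x of paddle_1_blade in the frame of jug between -0.052 and 0.052 m and z of each of paddle_1_blade, paddle_2_blade, paddle_3_blade in the frame of jug above 0.09 m and angle between paddle_1_blade's own z axis and vertical between 0.15 and 0.9 rad and linear speed of each of paddle_1, paddle_2, paddle_3 below 0.03 m/s and y of paddle_2_blade in the frame of jug between -0.1 and -0.043 m and x of paddle_2_blade in the frame of jug between -0.052 and 0.052 m and angle between paddle_2_blade's own z axis and vertical between 0.15 and 0.9 rad and y of paddle_3_blade in the frame of jug between -0.1 and -0.043 m and x of paddle_3_blade in the frame of jug between -0.052 and 0.052 m and angle between paddle_3_blade's own z axis and vertical between 0.15 and 0.9 rad); the robot touches nothing.
It fails at once if the mustard_jar is pushed more than 4 cm or tipped over (distance of mustard_jar from where it was at the start of the episode above 0.04 m or angle between mustard_jar's own z axis and vertical above 0.5 rad).
It fails at once if the dough_timer is pushed more than 4 cm or tipped over (distance of dough_timer from where it was at the start of the episode above 0.04 m or angle between dough_timer's own z axis and vertical above 0.5 rad).
Of lid_1, lid_2, lid_3 only 2 to 3 are there at a start; the rules pass over those that are not, and their reading is None.
Of paddle_1, paddle_2, paddle_3 only 2 to 3 are there at a start; the rules pass over those that are not, and their reading is None.
At some moment in a run one of lid_1, lid_2, lid_3 may be knocked a few centimetres aside while the robot is not near it.
It also fails if it takes over 210 s, if anything falls off the work surface, if the arm or the gripper's body presses on something with over 40 N, if the wrist force passes 120 N, or if a joint passes its speed limit or range.

## Working session

There is one attempt and no reset: what is moved stays moved. The work goes in short steps, Python scripts to look and compute and a tool call to move; the robot and the scene stay as the last step left them, time stands still between calls to the robot, and variables do not carry over. Pictures are saved under pics/ and viewed, on a budget of 14 in all, crops included, one or two more only if the job needs it, and the job is handed in when it is done.

Besides the shell and the picture viewer there is one more tool, called after ">>>" as name(argument=value, ...) on one line, values as JSON. carry_out: Moves the arm, as the interface text tells. Its arguments: {"type":"object","properties":{"rows":{"type":"array"},"fingers":{"type":"number"},"grip_force":{"type":"number"}},"required":["rows"]}

```bash
ls; mkdir -p pics
python3 - <<'E'
from rig import robot
import cv2,numpy as np
o=robot.get_obs();print({k:np.round(v,3).tolist() for k,v in o.items()})
for n in("scene","top"):
    c=robot.camera(n);np.savez(f"{n}0.npz",**c);cv2.imwrite(f"pics/{n}0.png",c["color"][:,:,::-1])
    print(n,c["K"].round(1).tolist(),c["camera_from_world"].round(3).tolist(), (c["depth"]>0).mean())
E
```

```text
pics
{'time': 0.0, 'q': [-1.342, 0.528, 1.434, -0.0, 1.181, -0.179], 'joint_velocities': [0.001, 0.0, 0.001, -0.001, -0.001, 0.001], 'joint_torque': [-0.0, -44.004, -17.66, 0.063, 0.058, -0.0], 'position': [0.247, -0.573, 0.291], 'tool_rot': [0.979, 0.202, -0.0, -0.001], 'ft_force': [0.426, 0.466, -0.21], 'moment': [0.03, -0.034, 0.022], 'grip_width': 0.087}
scene [[494.5, 0.0, 313.3], [0.0, 494.5, 245.0], [0.0, 0.0, 1.0]] [[-0.583, -0.812, -0.02, 0.386], [-0.543, 0.408, -0.734, 0.336], [0.604, -0.417, -0.679, 1.421], [0.0, 0.0, 0.0, 1.0]] 0.9399739583333333
top [[464.1, 0.0, 317.6], [0.0, 464.1, 237.4], [0.0, 0.0, 1.0]] [[-0.006, -1.0, 0.016, 0.095], [-0.998, 0.004, -0.07, 0.514], [0.07, -0.016, -0.997, 1.378], [0.0, 0.0, 0.0, 1.0]] 0.9960123697916666
```

View pics/scene0.png

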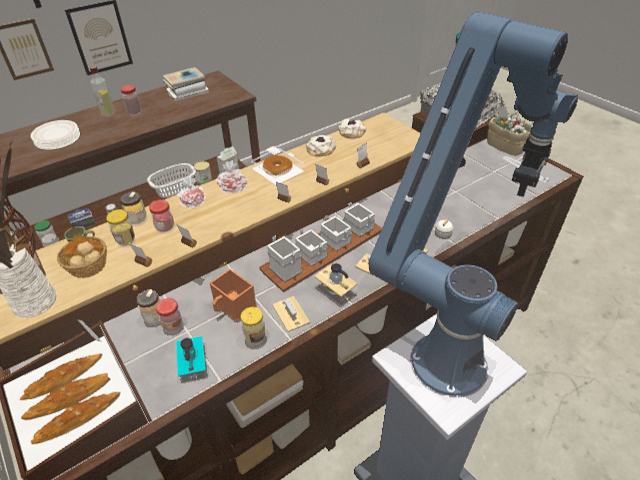

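View pics/top0.png

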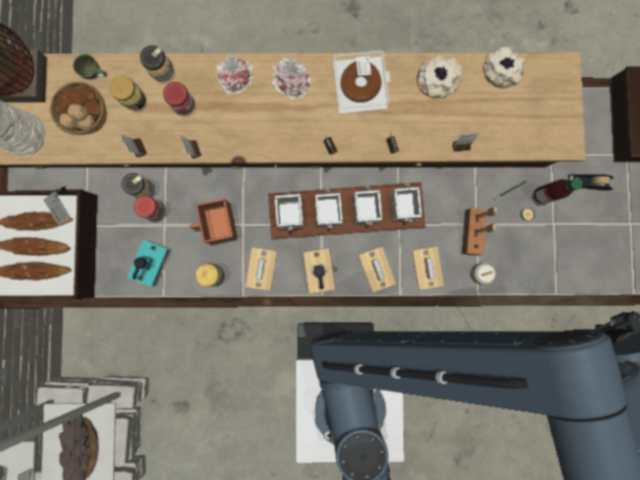

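The scene view shows the tall jar at (285,257), leftmost of the four. In the top view the jars are at (289,211), (328,210), (368,207) and (407,203). The pump is at (318,270), plain lids at (261,269), (377,269) and (428,267), jug at (215,222) with its handle to the left, paddle block at (475,232), mustard at (209,275) and timer at (484,273). The turquoise look-alike is at (148,263). Next I'll look closer.

Run:
```python
import cv2,numpy as np
t=cv2.imread("pics/top0.png")
a=cv2.resize(t[175:300,180:340],(800,625),interpolation=cv2.INTER_CUBIC)[:, :]
b=cv2.resize(t[175:300,340:500],(800,625),interpolation=cv2.INTER_CUBIC)
cv2.imwrite("pics/c1.png",cv2.resize(a,(768,600)));cv2.imwrite("pics/c2.png",cv2.resize(b,(768,600)))
```

```text
(no output)
```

View pics/c1.png

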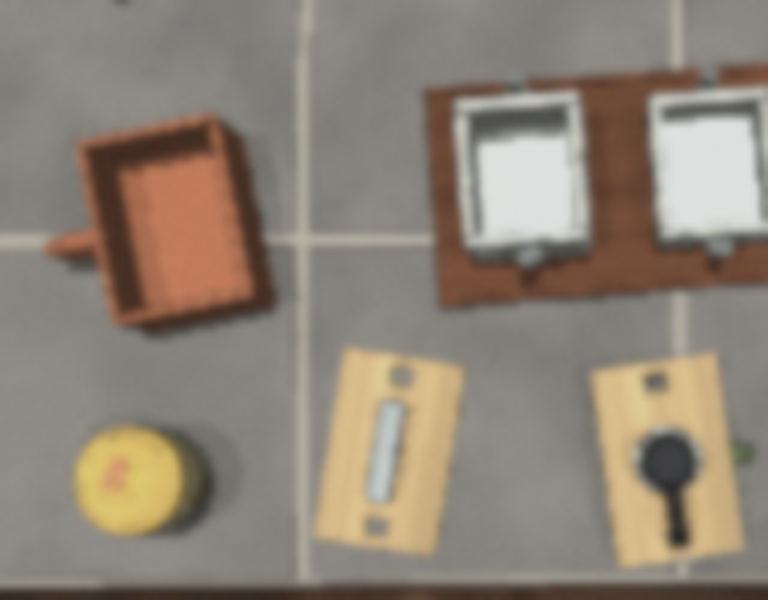

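View pics/c2.png

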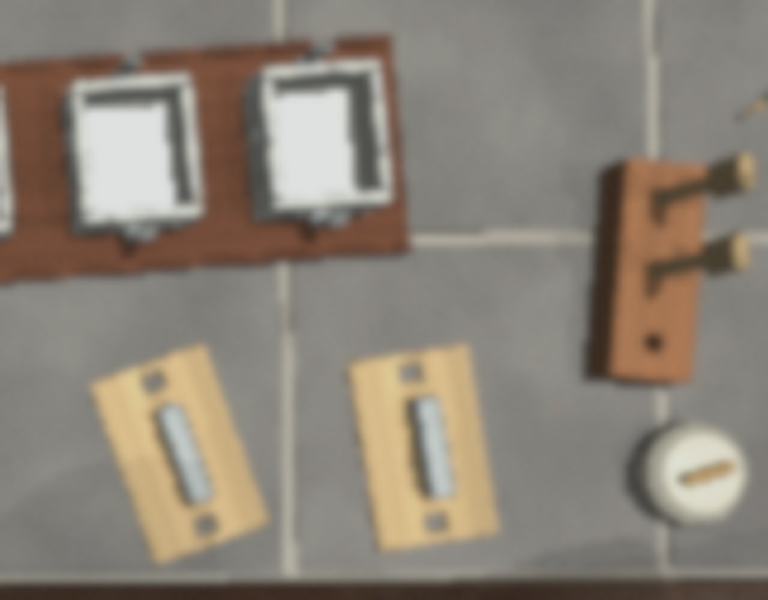

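```bash
cat > h.py <<'E'
import numpy as np,cv2
def cam(n,robot=None,f=None):
    c=robot.camera(n) if robot else dict(np.load(f))
    return c
def world(c):
    K=c["K"];T=np.linalg.inv(c["camera_from_world"]);d=c["depth"].astype(float)
    v,u=np.mgrid[:480,:640]
    p=np.stack([(u-K[0,2])/K[0,0]*d,(v-K[1,2])/K[1,1]*d,d],-1)
    return p@T[:3,:3].T+T[:3,3]
def ray(c,uv,z):
    K=c["K"];T=np.linalg.inv(c["camera_from_world"]);uv=np.atleast_2d(uv).astype(float)
    d=np.c_[(uv[:,0]-K[0,2])/K[0,0],(uv[:,1]-K[1,2])/K[1,1],np.ones(len(uv))]@T[:3,:3].T
    return T[:3,3]+d*((z-T[2,3])/d[:,2])[:,None]
def pix(c,p):
    q=np.atleast_2d(p)@c["camera_from_world"][:3,:3].T+c["camera_from_world"][:3,3]
    q=q@c["K"].T;return q[:,:2]/q[:,2:]
def rects(c,mask,z,amin=20):
    """per blob: outer-contour pixels cast on plane z -> (centroid, minAreaRect centre, long-side angle from x, sizes) in m"""
    out=[]
    for k in cv2.findContours(mask.astype(np.uint8),cv2.RETR_EXTERNAL,cv2.CHAIN_APPROX_NONE)[0]:
        if cv2.contourArea(k)<amin: continue
        w=ray(c,k[:,0],z)[:,:2]
        m=cv2.moments((w*1e3).astype(np.float32)[:,None])
        (cx,cy),(a,b),t=cv2.minAreaRect((w*1e3).astype(np.float32))
        if b>a:a,b,t=b,a,t+90
        t=(t+90)%180-90
        out.append([m["m10"]/m["m00"],m["m01"]/m["m00"],cx,cy,a+3,b+3,t])
    return sorted(out,key=lambda r:-r[1])
E
python3 - <<'E'
from h import *
np.set_printoptions(suppress=True,precision=1,linewidth=150)
c=cam("top",f="top0.npz");P=world(c);z=P[...,2]
hsv=cv2.cvtColor(c["color"],cv2.COLOR_RGB2HSV);H,S,V=[hsv[...,i].astype(int) for i in range(3)]
roi=np.zeros((480,640),bool);roi[170:298,100:510]=1
print("table z",np.median(z[240:260,225:245]),np.median(z[285:293,440:460]))
w=roi&(S<50)
print("tall");  print(np.array(rects(c,w&(abs(z-.117)<.012),.117)))
print("low");  print(np.array(rects(c,w&(abs(z-.082)<.012),.082)))
tan=roi&(H>10)&(H<28)&(S>60)&(V>140)
print("lids");print(np.array(rects(c,cv2.morphologyEx((tan&(z<.03)).astype(np.uint8),cv2.MORPH_CLOSE,np.ones((3,3))),.005,100)))
print("pump plate");print(np.array(rects(c,tan&(abs(z-.053)<.015),.053,100)))
st=roi&(S<45)
print("bars");print(np.array(rects(c,st&(abs(z-.038)<.012),.038,15)))
print("pumphead (dark hi)");print(np.array(rects(c,roi&(V<75)&(abs(z-.11)<.02),.116,8)))
print("jug");print(np.array(rects(c,roi&(H<14)&(S>90)&(abs(z-.1)<.012),.1)))
print("block");print(np.array(rects(c,roi&(H<14)&(S>90)&(abs(z-.05)<.012),.05)))
print("blades");print(np.array(rects(c,roi&(z>.15),.18,5)), [P[v,u] *1e3 for v,u in np.argwhere(roi&(z>.165))][:40])
print("tray");print(np.array(rects(c,roi&(H<14)&(S>60)&(z<.03),.012,300)))
for n,(u,v) in dict(mus=(209,275),tim=(486,273)).items():print(n,P[v,u]*1e3)
E
```

```text
table z -0.0021129989888414302 -0.001426758335768552
tall
[[585.4 176.6 585.3 176.4  89.7  74.8   4. ]
 [414.7  91.2 400.8  92.3  63.8  33.6  -0.4]]
low
[[ 593.6   62.2  593.5   62.1   89.5   74.9    4.2]
 [ 601.5  -51.8  601.5  -51.6   89.7   76.2    4.3]
 [ 609.8 -165.8  609.8 -165.8   89.5   76.8    3.6]]
lids
[[ 422.3  264.2  422.3  264.2  124.    80.5   -9.1]
 [ 419.3  -86.3  419.1  -86.2  124.2   80.6   19.5]
 [ 422.1 -240.3  422.1 -240.2  124.2   81.4    8.6]]
pump plate
[[ 415.8   91.2  415.8   90.6  122.9   80.3    8.2]
 [ 522.4 -375.   529.9 -377.   137.    51.4   -5.9]]
bars
[[ 421.9  263.7  422.6  263.6   65.2   18.5   -9.3]
 [ 627.4  -62.9  620.9  -71.5   89.5   48.6   43. ]
 [ 419.3  -85.   419.3  -85.1   64.3   19.5   19.3]
 [ 620.8 -193.1  626.9 -188.7   87.3   46.1   39.8]
 [ 421.5 -238.8  421.6 -238.9   63.5   20.1    8.3]
 [ 405.4 -400.   405.7 -399.5   68.7   62.1   89.7]]
pumphead (dark hi)
[[656.2 619.9 658.8 619.5  17.1  17.1  -0.2]
 [648.7 589.4 648.6 591.5  50.8  19.7 -36.4]
 [437.5 587.1 425.4 585.4  59.1  33.8  -2.8]
 [409.5  90.8 399.3  92.3  61.1  28.   -
[... 1091 characters left out ...]
 417.7,  114.9, 1408.9]), array([ 417.7,  114.9, 1408.9]), array([ 417.7,  114.9, 1408.9]), array([ 417.7,  114.9, 1408.9]), array([ 417.7,  114.9, 1408.9]), array([ 417.7,  114.9, 1408.9]), array([ 417.7,  114.9, 1408.9]), array([ 417.7,  114.9, 1408.9]), array([ 417.7,  114.9, 1408.9]), array([ 417.7,  114.9, 1408.9]), array([ 417.7,  114.9, 1408.9]), array([ 417.7,  114.9, 1408.9]), array([ 417.7,  114.9, 1408.9]), array([ 417.7,  114.9, 1408.9]), array([ 417.7,  114.9, 1408.9]), array([ 417.7,  114.9, 1408.9]), array([ 417.7,  114.9, 1408.9])]
tray
[[564.5 397.8 564.4 398.2  99.   68.9  11.7]
 [587.5  13.6 598.6   4.4 470.5 142.  -85.9]]
mus [405.2 395.6 114.3]
tim [ 405.8 -398.9   55.3]
```

Run:
```python
from h import *
t=cv2.imread("pics/scene0.png")
a=cv2.resize(t[60:210,440:640],(800,600),interpolation=cv2.INTER_CUBIC)
cv2.imwrite("pics/g.png",a)
c=cam("scene",f="scene0.npz");P=world(c)
for z in (.23,.26,.28,.3,.32,.35,.4,.45,.48,.5):
    m=(abs(P[...,2]-z)<.008)&(np.hypot(P[...,0]-.247,P[...,1]+.574)<.13)
    d=(P[m][:,:2]-[.247,-.574]);a=np.radians(23.3)
    if len(d):
        X=d@[np.cos(a),np.sin(a)];Y=d@[np.sin(a),-np.cos(a)];print(z,m.sum(),X.min(),X.max(),Y.min(),Y.max())
```

```text
0.23 29 -0.014191519058983654 0.007418138436823898 -0.059460444307384716 -0.04639804034756096
0.26 27 -0.014418314963433794 0.007541656779780913 -0.064057592258345 -0.05336021137831042
0.28 3 -0.024630627573797387 0.00906282933691531 -0.08505305351296463 -0.06384759470861912
0.3 170 -0.04107135022092518 0.03418464768445375 -0.09528230568899985 0.07332353584882112
0.32 131 -0.04077289730606119 0.03325023539883312 -0.10359735907230756 0.08120631810988703
0.35 80 -0.02713826652469199 0.022210540551064254 -0.05892128437017344 0.0031437773039826766
0.4 161 -0.04013727712332465 0.03324285292258607 -0.05774877483921327 0.0068154127909492886
0.45 114 -0.03638784264744046 0.030173718973180396 -0.04127513532208842 0.0003804883461390607
0.48 66 -0.05707372446589535 0.015246683337339714 -0.044206019902532694 -0.0058360283475827075
0.5 24 -0.06469625366324676 -0.048840071948961325 -0.05670259046024355 0.004333387023981825
```

View pics/g.png

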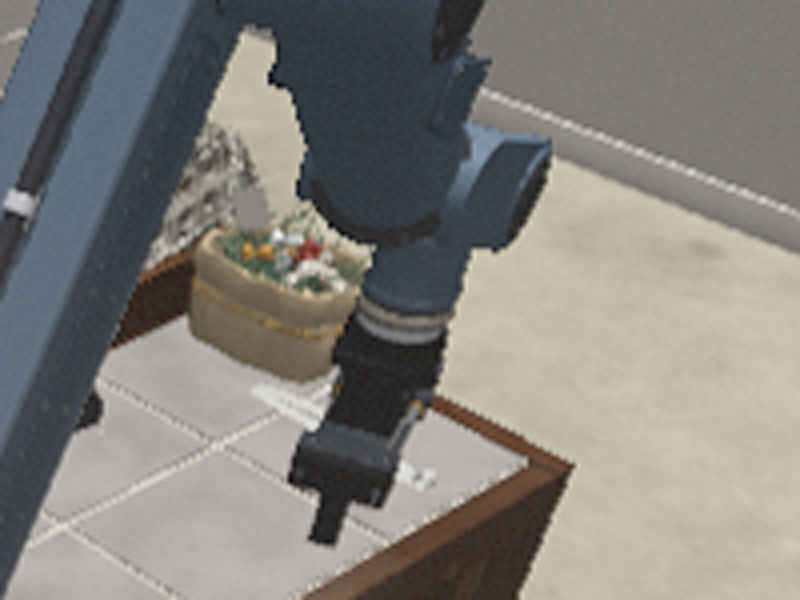

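The gripper body measures about ±95 mm along its closing line, so it would come close to the mustard jar at lid 1. I'll use lid 2 first, on the low jar next to the tall one.

```bash
cat > go.py <<'E'
import sys,numpy as np
from scipy.spatial.transform import Rotation as R
from rig import robot
def down(yaw): a=np.radians(yaw);return R.from_matrix(np.array([[np.cos(a),np.sin(a),0],[np.sin(a),-np.cos(a),0],[0,0,-1]]))
def delta(p,yaw,tilt=0,o=None):
    """grasp-point target p (mm), yaw deg, tilt deg about tool x -> row"""
    o=o or robot.get_obs();R0=R.from_quat(o["tool_rot"]);Rt=down(yaw)*R.from_euler('x',tilt,degrees=True)
    tcp=np.array(p)-Rt.as_matrix()[:,2]*51
    s=R0.inv().apply(tcp-np.array(o["position"])*1e3);r=np.degrees((R0.inv()*Rt).as_rotvec())/8
    return np.round(np.r_[s,r],2).tolist()
def st():
    o=robot.get_obs();M=R.from_quat(o["tool_rot"]).as_matrix()
    g=np.array(o["position"])*1e3+M[:,2]*51
    print("t%.1f grasp"%o["time"],g.round(1),"yaw %.1f"%np.degrees(np.arctan2(M[1,0],M[0,0])),"zc %.3f"%M[2,2],"F",np.round(o["ft_force"],1),"w %.1f"%(o["grip_width"]*1e3),"q",np.round(o["q"],2))
if __name__=="__main__":
    st()
    a=[float(x) for x in sys.argv[1:]]
    if a: print(delta(a[:3],*a[3:]))
E
python3 go.py 419 -86 150 19.5
```

```text
t0.1 grasp [ 247.2 -573.4  240.4] yaw 23.3 zc -1.000 F [-0.1  0.6 -0.8] w 87.0 q [-1.34  0.53  1.43 -0.    1.18 -0.18]
[350.65, -379.54, 91.2, -0.01, -0.0, 0.48]
```

>>> carry_out(rows=[[[351, -380, 91, 0, 0, 0.48], [351, -380, 91, 0, 0, 0.48], [351, -380, 91, 0, 0, 0.48], [351, -380, 91, 0, 0, 0.48], [351, -380, 91, 0, 0, 0.48], [351, -380, 91, 0, 0, 0.48], [351, -380, 91, 0, 0, 0.48], [351, -380, 91, 0, 0, 0.48], [351, -380, 91, 0, 0, 0.48], [351, -380, 91, 0, 0, 0.48], [351, -380, 91, 0, 0, 0.48], [351, -380, 91, 0, 0, 0.48], [351, -380, 91, 0, 0, 0.48], [351, -380, 91, 0, 0, 0.48], [351, -380, 91, 0, 0, 0.48], [351, -380, 91, 0, 0, 0.48]]], fingers=0.6)

```text
time: 1.7
position: [0.4193, -0.0872, 0.2014]
tool_rot: [0.986, 0.168, 0.0, 0.0]
ft_force: [-0.4, 0.9, -0.3]
grip_width: 0.0521
```

```bash
python3 go.py 419 -86 31 19.5
```

```text
t1.7 grasp [419.3 -87.2 150.4] yaw 19.3 zc -1.000 F [-0.4  0.9 -0.3] w 52.1 q [-0.47  0.43  2.   -0.    0.71  0.77]
[0.12, -1.28, 119.4, 0.0, -0.0, -0.02]
```

>>> carry_out(rows=[[[0, 0, 40, 0, 0, 0], [0, 0, 80, 0, 0, 0], [0, 0, 105, 0, 0, 0], [0, 0, 119, 0, 0, 0], [0, 0, 119, 0, 0, 0], [0, 0, 119, 0, 0, 0]]])

```text
time: 2.3
position: [0.4194, -0.0866, 0.0823]
tool_rot: [0.986, 0.169, -0.0, -0.0]
ft_force: [0.2, 0.7, 1.0]
grip_width: 0.0524
```

>>> carry_out(rows=[[[0, 0, 0, 0, 0, 0], [0, 0, 0, 0, 0, 0], [0, 0, 0, 0, 0, 0], [0, 0, 0, 0, 0, 0], [0, 0, 0, 0, 0, 0], [0, 0, 0, 0, 0, 0], [0, 0, 0, 0, 0, 0], [0, 0, 0, 0, 0, 0], [0, 0, 0, 0, 0, 0], [0, 0, 0, 0, 0, 0]]], fingers=0, grip_force=50)

```text
time: 3.3
position: [0.4195, -0.0861, 0.0825]
tool_rot: [0.986, 0.169, 0.0, 0.0]
ft_force: [-0.4, -0.1, 5.5]
grip_width: 0.0153
```

```bash
python3 go.py 593.5 62.5 200 4.1
```

```text
t3.3 grasp [419.5 -86.2  31.5] yaw 19.5 zc -1.000 F [-0.4 -0.1  5.5] w 15.3 q [-0.46  0.7   2.07  0.    0.37  0.77]
[213.69, -82.06, -168.49, 0.0, -0.0, 1.92]
```

>>> carry_out(rows=[[[0, 0, -40, 0, 0, 0], [0, 0, -80, 0, 0, 0], [0, 0, -120, 0, 0, 0], [0, 0, -160, 0, 0, 0], [40, -15, -168, 0, 0, 0.4], [80, -30, -168, 0, 0, 0.8], [120, -45, -168, 0, 0, 1.2], [160, -60, -168, 0, 0, 1.6], [195, -75, -168, 0, 0, 1.9], [213.7, -82, -168, 0, 0, 1.92], [213.7, -82, -168, 0, 0, 1.92], [213.7, -82, -168, 0, 0, 1.92], [213.7, -82, -168, 0, 0, 1.92]]])

```text
time: 4.6
position: [0.592, 0.0618, 0.2496]
tool_rot: [0.999, 0.036, -0.001, 0.0]
ft_force: [-0.2, 0.1, -1.2]
grip_width: 0.0156
```

```bash
python3 go.py 593.5 62.5 140 4.1
python3 - <<'E'
from h import *
from rig import robot
np.set_printoptions(suppress=True,precision=1,linewidth=150)
c=cam("top",robot);np.savez("a.npz",**c);P=world(c);z=P[...,2]
cv2.imwrite("pics/a.png",cv2.resize(c["color"][150:280,250:430,::-1],(720,520),interpolation=cv2.INTER_CUBIC))
hsv=cv2.cvtColor(c["color"],cv2.COLOR_RGB2HSV);H,S,V=[hsv[...,i].astype(int) for i in range(3)]
print(np.array(rects(c,(H>10)&(H<28)&(S>60)&(V>100)&(abs(z-.174)<.03),.174)))
E
```

```text
t4.6 grasp [591.9  61.8 198.6] yaw 4.1 zc -1.000 F [-0.2  0.1 -1.2] w 15.6 q [-0.08  0.54  1.55 -0.    1.05  1.42]
[1.7, -0.55, 58.6, -0.0, 0.02, -0.0]
[[ 850.2  114.8  859.7  155.  1581.1  307.9  -89.7]
 [ 555.6   47.3  557.8   58.4   73.    18.8   84.3]
 [1002.3  -12.4 1002.6  -18.8  124.7   11.7  -84.4]
 [ 925.9  -22.5  933.8  -24.7  109.9  106.9   89.1]]
```

View pics/a.png

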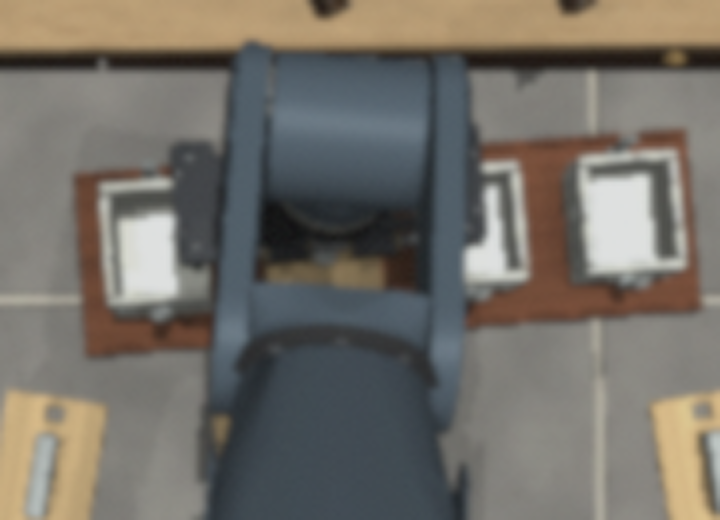

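The arm hides the held lid from the top camera; only its front edge shows at (325,272). I'll cross-check the jar and lid positions with the first scene-camera picture.

Run:
```python
from h import *
np.set_printoptions(suppress=True,precision=1,linewidth=150)
c=cam("scene",f="scene0.npz");P=world(c);z=P[...,2]
hsv=cv2.cvtColor(c["color"],cv2.COLOR_RGB2HSV);H,S,V=[hsv[...,i].astype(int) for i in range(3)]
roi=(P[...,0]>.34)&(P[...,0]<.68)&(P[...,1]<.5)&(P[...,1]>-.45)
w=roi&(S<50)
print("tall",np.array(rects(c,w&(abs(z-.117)<.009),.117)))
print("low",np.array(rects(c,w&(abs(z-.082)<.009),.082)))
tan=roi&(H>10)&(H<28)&(S>60)&(V>120)
print("lids",np.array(rects(c,cv2.morphologyEx((tan&(z<.02)).astype(np.uint8),cv2.MORPH_CLOSE,np.ones((3,3))),.005,60)))
print("plate",np.array(rects(c,tan&(abs(z-.053)<.015),.053,60)))
print("jug",np.array(rects(c,roi&(H<14)&(S>90)&(abs(z-.1)<.01),.1)))
```

```text
tall [[577.  179.1 582.  178.6 125.   78.3   0.8]
 [398.9  93.9 391.6  96.8  62.2  33.5  -9.7]]
low [[ 555.1  191.8  563.4  194.5  115.3   74.3   45.5]
 [ 611.5  159.   614.5  152.8   67.3   45.    48.3]
 [ 403.5   97.2  407.2   97.5   41.4   35.6   16.5]
 [ 584.6   64.7  590.3   65.9  117.4   78.1    4.1]
 [ 592.1  -48.6  598.3  -48.2  117.4   81.1    9.1]
 [ 601.5 -163.5  607.7 -160.7  118.6   80.4    4.3]]
lids [[598.2 372.3 601.8 371.3  49.6  40.7  12. ]
 [412.4 267.5 417.1 265.  126.2  80.2  -9.2]
 [559.4  46.2 600.6   1.7 473.3 143.  -85.9]
 [448.3 -60.4 453.9 -59.5  91.6  46.7 -38. ]]
plate [[401.8  98.5 409.3  93.3 124.2  80.6   8. ]]
jug [[549.8 389.6 547.5 390.2 122.8  91.5  12.1]]
```

>>> carry_out(rows=[[[0, 0, 30, 0, 0, 0], [0, 0, 50, 0, 0, 0], [0, 0, 62, 0, 0, 0], [0, 0, 66, 0, 0, 0], [0, 0, 66, 0, 0, 0], [0, 0, 66, 0, 0, 0], [0, 0, 66, 0, 0, 0], [0, 0, 66, 0, 0, 0]]])

```text
time: 5.45
position: [0.5939, 0.0624, 0.1851]
tool_rot: [0.999, 0.036, 0.001, 0.0]
ft_force: [0.3, -0.4, 0.1]
grip_width: 0.0158
```

```bash
python3 go.py 593.5 62.5 113 4.1
python3 - <<'E'
from h import *
from rig import robot
c=cam("scene",robot);np.savez("b.npz",**c)
cv2.imwrite("pics/b.png",cv2.resize(c["color"][200:300,240:390,::-1],(780,520),interpolation=cv2.INTER_CUBIC))
E
python3 go.py 593.5 62.5 113 4.1
```

```text
t5.5 grasp [594.   62.4 134.1] yaw 4.1 zc -1.000 F [ 0.3 -0.4  0.1] w 15.8 q [-0.08  0.63  1.6  -0.    0.91  1.42]
[-0.45, -0.09, 21.14, 0.0, -0.01, 0.0]
t5.5 grasp [593.9  62.4 134. ] yaw 4.1 zc -1.000 F [ 0.8  0.6 -0.6] w 15.3 q [-0.08  0.63  1.6  -0.    0.91  1.42]
[-0.34, -0.08, 20.97, 0.0, -0.01, 0.0]
```

View pics/b.png

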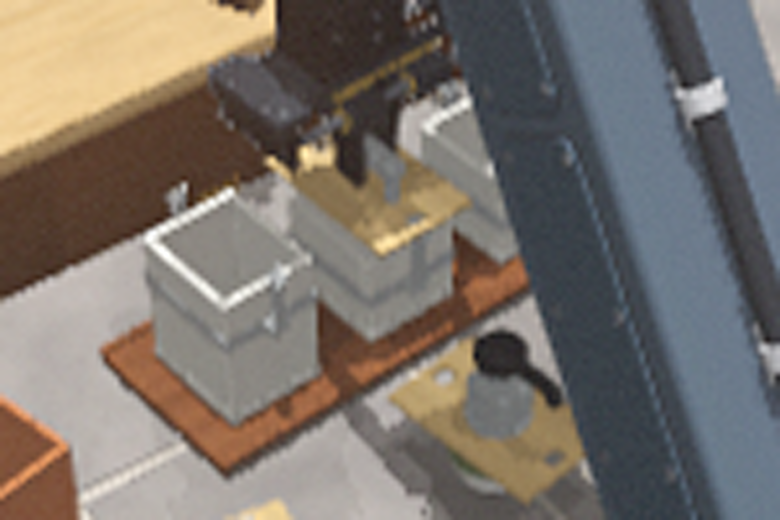

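The lid hangs just above the low jar's hooks at about (385,200) in the crop, and it looks aligned. I'm lowering it.

>>> carry_out(rows=[[[0, 0, 4, 0, 0, 0], [0, 0, 8, 0, 0, 0], [0, 0, 11, 0, 0, 0], [0, 0, 13, 0, 0, 0], [0, 0, 14, 0, 0, 0], [0, 0, 14, 0, 0, 0]]])

```text
time: 6.1
position: [0.5952, 0.0624, 0.1726]
tool_rot: [0.999, 0.036, 0.002, 0.0]
ft_force: [0.3, 1.1, 11.2]
grip_width: 0.0153
```

>>> carry_out(rows=[[[0, 0, 1, 0, 0, 0], [0, 0, 2, 0, 0, 0], [0, 0, 3, 0, 0, 0], [0, 0, 4, 0, 0, 0], [0, 0, 5, 0, 0, 0], [0, 0, 6, 0, 0, 0], [0, 0, 7, 0, 0, 0], [0, 0, 7, 0, 0, 0]]])

```text
time: 6.9
position: [0.5944, 0.0623, 0.1645]
tool_rot: [0.999, 0.036, 0.001, 0.0]
ft_force: [0.8, 0.7, 8.7]
grip_width: 0.0151
```

```bash
python3 go.py 593.5 62.5 113 4.1
```

```text
t6.9 grasp [594.5  62.3 113.5] yaw 4.1 zc -1.000 F [0.8 0.7 8.7] w 15.1 q [-0.08  0.66  1.61 -0.    0.87  1.42]
[-0.89, -0.23, 0.46, 0.0, -0.02, 0.0]
```

>>> carry_out(rows=[[[0, 0, 1, 0, 0, 0], [0, 0, 2, 0, 0, 0], [0, 0, 3, 0, 0, 0], [0, 0, 3, 0, 0, 0]]])

```text
time: 7.3
position: [0.5944, 0.0624, 0.1644]
tool_rot: [0.999, 0.036, 0.002, 0.0]
ft_force: [-2.6, 0.3, 24.2]
grip_width: 0.015
```

```bash
python3 go.py
```

```text
t7.3 grasp [594.6  62.3 113.4] yaw 4.1 zc -1.000 F [-2.6  0.3 24.2] w 15.0 q [-0.08  0.66  1.61 -0.    0.87  1.42]
```

>>> carry_out(rows=[[[0, 0, -2, 0, 0, 0], [0, 0, -2, 0, 0, 0], [0, 0, -2, 0, 0, 0], [0, 0, -2, 0, 0, 0], [0, 0, -2, 0, 0, 0], [0, 0, -30, 0, 0, 0], [0, 0, -70, 0, 0, 0], [0, 0, -110, 0, 0, 0], [0, 0, -120, 0, 0, 0], [0, 0, -120, 0, 0, 0]]], fingers=0.75)

```text
time: 8.3
position: [0.5942, 0.0624, 0.2819]
tool_rot: [0.999, 0.036, 0.002, 0.0]
ft_force: [0.4, -0.3, -1.2]
grip_width: 0.0654
```

```bash
python3 go.py 416 91 230 8.2
cat > look.py <<'E'
from h import *
from rig import robot
np.set_printoptions(suppress=True,precision=1,linewidth=150)
def look():
    c=cam("top",robot);np.savez("t.npz",**c);P=world(c);z=P[...,2]
    hsv=cv2.cvtColor(c["color"],cv2.COLOR_RGB2HSV);H,S,V=[hsv[...,i].astype(int) for i in range(3)]
    roi=np.zeros((480,640),bool);roi[170:298,150:510]=1
    tan=roi&(H>10)&(H<28)&(S>60)&(V>140)
    cl=lambda m:cv2.morphologyEx(m.astype(np.uint8),cv2.MORPH_CLOSE,np.ones((3,3)))
    for n,a,b in(("table",-.01,.03),("cup",.035,.07),("low",.072,.1),("tall",.107,.135)):
        print(n,"\n",np.array(rects(c,cl(tan&(z>a)&(z<b)),dict(table=.005,cup=.053,low=.087,tall=.122)[n],60)))
if __name__=="__main__":look()
E
python3 look.py
```

```text
t8.3 grasp [594.4  62.4 230.9] yaw 4.1 zc -1.000 F [ 0.4 -0.3 -1.2] w 65.4 q [-0.08  0.5   1.52 -0.    1.12  1.42]
[-175.73, -41.3, 0.23, 0.01, -0.03, -0.51]
table 
 [[ 422.4  264.3  422.4  264.2  124.1   80.3   -9.2]
 [ 422.3 -240.3  422.2 -240.4  124.3   80.8    8.4]]
cup 
 [[ 522.4 -375.   529.9 -377.   137.    51.4   -5.9]]
low 
 []
tall 
 [[406.1 401.9 406.  401.5  62.7  61.7 -44.8]]
```

>>> carry_out(rows=[[[-40, -9, 0, 0, 0, -0.2], [-80, -18, 0, 0, 0, -0.3], [-120, -28, 0, 0, 0, -0.4], [-155, -36, 0, 0, 0, -0.5], [-175.7, -41.3, 0, 0, 0, -0.51], [-175.7, -41.3, 0, 0, 0, -0.51], [-175.7, -41.3, 0, 0, 0, -0.51], [-175.7, -41.3, 0, 0, 0, -0.51], [-175.7, -41.3, 0, 0, 0, -0.51]]])

```text
time: 9.25
position: [0.4167, 0.0908, 0.28]
tool_rot: [0.997, 0.071, 0.0, 0.0]
ft_force: [0.1, 0.2, -0.4]
grip_width: 0.065
```

```bash
python3 go.py 416 91 75 8.2
```

```text
t9.2 grasp [416.7  90.7 229. ] yaw 8.2 zc -1.000 F [ 0.1  0.2 -0.4] w 65.0 q [-0.05  0.28  1.92 -0.    0.94  1.38]
[-0.75, -0.37, 153.95, 0.0, -0.0, -0.0]
```

>>> carry_out(rows=[[[-1, 0, 40, 0, 0, 0], [-1, 0, 80, 0, 0, 0], [-1, 0, 120, 0, 0, 0], [-1, 0, 140, 0, 0, 0], [-1, 0, 150, 0, 0, 0], [-1, 0, 154, 0, 0, 0], [-1, 0, 154, 0, 0, 0], [-1, 0, 154, 0, 0, 0]]])

```text
time: 10.05
position: [0.4151, 0.0909, 0.127]
tool_rot: [0.997, 0.071, 0.001, 0.0]
ft_force: [0.6, 0.5, -0.3]
grip_width: 0.0651
```

>>> carry_out(rows=[[[0, 0, 0, 0, 0, 0], [0, 0, 0, 0, 0, 0], [0, 0, 0, 0, 0, 0], [0, 0, 0, 0, 0, 0], [0, 0, 0, 0, 0, 0], [0, 0, 0, 0, 0, 0], [0, 0, 0, 0, 0, 0], [0, 0, 0, 0, 0, 0], [0, 0, 0, 0, 0, 0], [0, 0, 0, 0, 0, 0]]], fingers=0, grip_force=50)

```text
time: 11.05
position: [0.4144, 0.0908, 0.1263]
tool_rot: [0.997, 0.071, 0.0, 0.0]
ft_force: [0.2, -1.5, 2.5]
grip_width: 0.0309
```

```bash
python3 go.py 585.3 176.9 230 4.1
```

```text
t11.1 grasp [414.5  90.8  75.3] yaw 8.2 zc -1.000 F [ 0.2 -1.5  2.5] w 30.9 q [-0.05  0.59  2.07 -0.    0.48  1.38]
[181.43, -60.83, -154.63, 0.0, -0.0, 0.51]
```

>>> carry_out(rows=[[[0, 0, -40, 0, 0, 0], [0, 0, -80, 0, 0, 0], [0, 0, -120, 0, 0, 0], [0, 0, -150, 0, 0, 0], [40, -13, -155, 0, 0, 0.1], [80, -26, -155, 0, 0, 0.2], [120, -40, -155, 0, 0, 0.4], [155, -52, -155, 0, 0, 0.51], [172, -58, -155, 0, 0, 0.51], [180.8, -61, -155, 0, 0, 0.51], [180.8, -61, -155, 0, 0, 0.51], [180.8, -61, -155, 0, 0, 0.51], [180.8, -61, -155, 0, 0, 0.51], [180.8, -61, -155, 0, 0, 0.51]]])

```text
time: 12.45
position: [0.5836, 0.1766, 0.2814]
tool_rot: [0.999, 0.036, -0.0, 0.0]
ft_force: [0.4, -0.3, -0.9]
grip_width: 0.0307
```

```bash
python3 go.py 584.7 177 166 4.1
```

```text
t12.4 grasp [583.6 176.6 230.4] yaw 4.1 zc -1.000 F [ 0.4 -0.3 -0.9] w 30.7 q [ 0.11  0.52  1.48 -0.    1.14  1.61]
[1.13, -0.37, 64.39, 0.0, 0.01, -0.0]
```

>>> carry_out(rows=[[[0.5, 0, 25, 0, 0, 0], [0.5, 0, 45, 0, 0, 0], [0.5, 0, 58, 0, 0, 0], [0.5, 0, 64, 0, 0, 0], [0.5, 0, 64, 0, 0, 0], [0.5, 0, 64, 0, 0, 0], [0.5, 0, 64, 0, 0, 0], [0.5, 0, 64, 0, 0, 0]]])

```text
time: 13.25
position: [0.5855, 0.1772, 0.2181]
tool_rot: [0.999, 0.036, 0.001, -0.0]
ft_force: [-0.8, -1.0, -1.4]
grip_width: 0.0305
```

```bash
python3 go.py 584.7 177 144 4.1
python3 - <<'E'
from h import *
from rig import robot
c=cam("scene",robot);np.savez("b.npz",**c)
cv2.imwrite("pics/b2.png",cv2.resize(c["color"][190:290,220:370,::-1],(780,520),interpolation=cv2.INTER_CUBIC))
E
```

```text
t13.2 grasp [585.6 177.2 167.1] yaw 4.1 zc -1.000 F [-0.8 -1.  -1.4] w 30.5 q [0.11 0.6  1.54 0.   1.   1.61]
[-0.85, 0.12, 23.14, -0.0, -0.01, 0.0]
```

View pics/b2.png

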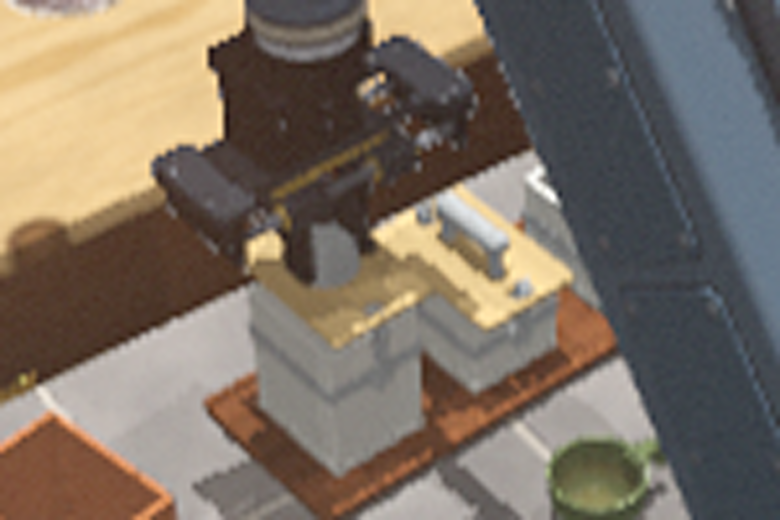

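The first lid is on its low jar at (480,255), with the hook showing through its window at (522,288). The pump plate is centred over the tall jar at (340,290). I'm pressing it down.

>>> carry_out(rows=[[[-0.5, 0, 4, 0, 0, 0], [-0.5, 0, 7, 0, 0, 0], [-0.5, 0, 10, 0, 0, 0], [-0.5, 0, 12, 0, 0, 0], [-0.5, 0, 13, 0, 0, 0], [-0.5, 0, 14, 0, 0, 0], [-0.5, 0, 14, 0, 0, 0]]])

```text
time: 14.0
position: [0.5848, 0.1771, 0.2037]
tool_rot: [0.999, 0.036, 0.0, -0.0]
ft_force: [-0.2, -0.0, 2.9]
grip_width: 0.0309
```

>>> carry_out(rows=[[[0, 0, 1, 0, 0, 0], [0, 0, 2, 0, 0, 0], [0, 0, 3, 0, 0, 0], [0, 0, 4, 0, 0, 0], [0, 0, 5, 0, 0, 0], [0, 0, 6, 0, 0, 0], [0, 0, 7, 0, 0, 0], [0, 0, 8, 0, 0, 0], [0, 0, 9, 0, 0, 0], [0, 0, 9, 0, 0, 0]]])

```text
time: 15.0
position: [0.5843, 0.177, 0.1938]
tool_rot: [0.999, 0.036, -0.001, -0.0]
ft_force: [-0.8, -0.1, 3.1]
grip_width: 0.031
```

```bash
python3 go.py 584.7 177 144 4.1
```

```text
t15.0 grasp [584.2 177.  142.8] yaw 4.1 zc -1.000 F [-0.8 -0.1  3.1] w 31.0 q [0.11 0.63 1.56 0.   0.96 1.61]
[0.43, 0.07, -1.25, -0.0, 0.01, 0.0]
```

>>> carry_out(rows=[[[0, 0, 1, 0, 0, 0], [0, 0, 2, 0, 0, 0], [0, 0, 3, 0, 0, 0], [0, 0, 3, 0, 0, 0]]])

```text
time: 15.4
position: [0.5843, 0.1771, 0.1921]
tool_rot: [0.999, 0.036, -0.0, 0.0]
ft_force: [-3.8, -0.4, 8.3]
grip_width: 0.0306
```

```bash
python3 go.py
```

```text
t15.4 grasp [584.2 177.  141.1] yaw 4.1 zc -1.000 F [-3.8 -0.4  8.3] w 30.6 q [ 0.11  0.63  1.56 -0.    0.95  1.61]
```

>>> carry_out(rows=[[[0, 0, -3, 0, 0, 0], [0, 0, -3, 0, 0, 0], [0, 0, -3, 0, 0, 0], [0, 0, -3, 0, 0, 0], [0, 0, -3, 0, 0, 0], [0, 0, -6, 0, 0, 0], [0, 0, -30, 0, 0, 0], [0, 0, -70, 0, 0, 0], [0, 0, -100, 0, 0, 0], [0, 0, -100, 0, 0, 0], [0, 0, -100, 0, 0, 0]]], fingers=0.75)

```text
time: 16.5
position: [0.5846, 0.1771, 0.2921]
tool_rot: [0.999, 0.036, 0.001, -0.0]
ft_force: [0.5, -0.5, -0.6]
grip_width: 0.0654
```

```bash
python3 go.py
python3 - <<'E'
from h import *
from rig import robot
c=cam("scene",robot);np.savez("b.npz",**c)
cv2.imwrite("pics/b3.png",cv2.resize(c["color"][205:280,245:355,::-1],(792,540),interpolation=cv2.INTER_CUBIC))
E
```

```text
t16.5 grasp [584.7 177.1 241.1] yaw 4.1 zc -1.000 F [ 0.5 -0.5 -0.6] w 65.4 q [ 0.11  0.51  1.47 -0.    1.16  1.61]
```

View pics/b3.png

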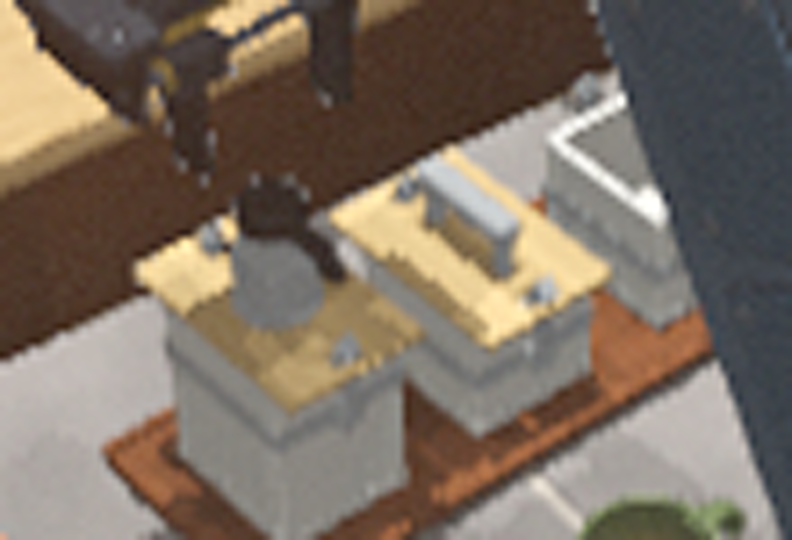

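Both plates are on with hook heads through their windows: pump at (212,235) and (345,350), lid at (405,185) and (540,290). I'll check their height and tilt from depth.

```bash
cat > fit.py <<'E'
from h import *
def fit(f,cx,cy,z0,R=.055):
    c=cam("",f=f);P=world(c);hsv=cv2.cvtColor(c["color"],cv2.COLOR_RGB2HSV);H,S,V=[hsv[...,i].astype(int) for i in range(3)]
    m=(H>10)&(H<28)&(S>70)&(V>90)&(np.hypot(P[...,0]-cx,P[...,1]-cy)<R)&(abs(P[...,2]-z0)<.015)
    m=cv2.erode(m.astype(np.uint8),np.ones((3,3)))>0
    p=P[m];A=np.c_[p[:,0]-cx,p[:,1]-cy,np.ones(len(p))]
    s=np.linalg.lstsq(A,p[:,2],rcond=None)[0];print(len(p),"slopes",s[:2].round(3),"z %.1f"%(s[2]*1e3),"rms %.1f"%(1e3*np.std(p[:,2]-A@s)))
if __name__=="__main__":
    fit("b.npz",.585,.177,.122);fit("b.npz",.594,.0625,.087);fit("scene0.npz",.416,.091,.053);fit("scene0.npz",.422,.264,.005)
E
python3 fit.py; python3 go.py 586 177 216 4.1
```

```text
142 slopes [-0.001 -0.007] z 119.1 rms 2.5
169 slopes [-0.022  0.014] z 84.0 rms 2.7
172 slopes [0.002 0.013] z 50.4 rms 2.6
288 slopes [-0.013  0.012] z 2.2 rms 2.6
t16.6 grasp [583.9 176.9 239.8] yaw 4.1 zc -1.000 F [-0.9 -0.4 -0.6] w 65.1 q [ 0.11  0.51  1.47 -0.    1.16  1.61]
[2.07, 0.1, 23.82, 0.0, 0.01, 0.0]
```

>>> carry_out(rows=[[[1.5, 0, 0, 0, 0, 0], [1.5, 0, 0, 0, 0, 0], [1.5, 0, 0, 0, 0, 0], [1.5, 0, 0, 0, 0, 0], [1.5, 0, 0, 0, 0, 0], [1.5, 0, 0, 0, 0, 0], [1.5, 0, 0, 0, 0, 0], [1.5, 0, 0, 0, 0, 0], [1.5, 0, 20, 0, 0, 0], [1.5, 0, 30, 0, 0, 0], [1.5, 0, 34, 0, 0, 0], [1.5, 0, 34, 0, 0, 0], [1.5, 0, 34, 0, 0, 0]]], fingers=0)

```text
time: 17.85
position: [0.5864, 0.1772, 0.2576]
tool_rot: [0.999, 0.036, 0.0, -0.0]
ft_force: [0.2, -0.3, 1.0]
grip_width: 0.0002
```

>>> carry_out(rows=[[[0, 0, 3, 0, 0, 0], [0, 0, 5, 0, 0, 0], [0, 0, 7, 0, 0, 0], [0, 0, 9, 0, 0, 0], [0, 0, 10, 0, 0, 0], [0, 0, 10, 0, 0, 0]]])

```text
time: 18.45
position: [0.5868, 0.1772, 0.248]
tool_rot: [0.999, 0.036, 0.001, -0.0]
ft_force: [-0.7, 1.0, 6.1]
grip_width: 0.0002
```

>>> carry_out(rows=[[[0, 0, 1, 0, 0, 0], [0, 0, 2, 0, 0, 0], [0, 0, 3, 0, 0, 0], [0, 0, 4, 0, 0, 0], [0, 0, 4, 0, 0, 0]]])

```text
time: 18.95
position: [0.5868, 0.1772, 0.2451]
tool_rot: [0.999, 0.036, 0.001, -0.0]
ft_force: [-1.1, 0.3, 9.1]
grip_width: 0.0004
```

```bash
python3 go.py
```

```text
t18.9 grasp [586.9 177.3 194.1] yaw 4.1 zc -1.000 F [-1.1  0.3  9.1] w 0.4 q [ 0.11  0.57  1.51 -0.    1.06  1.61]
```

>>> carry_out(rows=[[[0, 0, 1, 0, 0, 0], [0, 0, 2, 0, 0, 0], [0, 0, 2, 0, 0, 0], [0, 0, 2, 0, 0, 0], [0, 0, 2, 0, 0, 0]]])

```text
time: 19.45
position: [0.5868, 0.1773, 0.2449]
tool_rot: [0.999, 0.036, 0.002, -0.0]
ft_force: [-3.7, -0.8, 19.7]
grip_width: 0.0008
```

>>> carry_out(rows=[[[0, 0, -4, 0, 0, 0], [0, 0, -8, 0, 0, 0], [0, 0, -12, 0, 0, 0], [0, 0, -20, 0, 0, 0], [0, 0, -50, 0, 0, 0], [0, 0, -80, 0, 0, 0], [0, 0, -100, 0, 0, 0], [0, 0, -100, 0, 0, 0]]])

```text
time: 20.25
position: [0.5869, 0.1773, 0.3439]
tool_rot: [0.999, 0.036, 0.002, -0.0]
ft_force: [0.7, -0.3, 0.6]
grip_width: 0.0006
```

```bash
python3 look.py; python3 go.py 422.2 -240 200 8.5
```

```text
table 
 [[ 395.5  294.8  398.4  294.6   65.9   29.    -5.5]
 [ 422.3 -240.3  422.2 -240.2  124.4   81.4    8.6]]
cup 
 [[ 522.4 -375.   529.9 -377.   137.    51.4   -5.9]]
low 
 [[585.5  53.5 594.8  59.2 124.4  74.7  -0.2]]
tall 
 [[406.5 401.7 406.  401.5  62.7  61.7 -44.8]]
t20.3 grasp [586.  177.2 290.8] yaw 4.1 zc -1.000 F [-1.   0.4 -1.3] w 0.5 q [ 0.11  0.46  1.41 -0.    1.27  1.61]
[-193.35, 404.34, 90.62, 0.0, -0.01, -0.55]
```

>>> carry_out(rows=[[[-19, 40, 0, 0, 0, -0.1], [-38, 80, 0, 0, 0, -0.2], [-57, 120, 0, 0, 0, -0.3], [-76, 160, 0, 0, 0, -0.4], [-96, 200, 20, 0, 0, -0.5], [-115, 240, 40, 0, 0, -0.55], [-134, 280, 60, 0, 0, -0.55], [-153, 320, 80, 0, 0, -0.55], [-172, 360, 91, 0, 0, -0.55], [-188, 390, 91, 0, 0, -0.55], [-193.4, 404, 91, 0, 0, -0.55], [-193.4, 404, 91, 0, 0, -0.55], [-193.4, 404, 91, 0, 0, -0.55], [-193.4, 404, 91, 0, 0, -0.55]]], fingers=0.6)

```text
time: 21.7
position: [0.4222, -0.238, 0.25]
tool_rot: [0.997, 0.075, -0.0, -0.001]
ft_force: [-0.7, -0.1, 0.5]
grip_width: 0.0524
```

```bash
python3 look.py; python3 go.py 422.2 -240 31 8.5
```

```text
table 
 [[ 422.3  264.2  422.3  264.2  124.    80.5   -9.1]
 [ 470.8 -234.   469.9 -233.1   80.4   27.   -82.2]]
cup 
 [[ 559.6 -375.8  553.  -379.5   90.5   51.1   -5.7]]
low 
 [[595.2  64.3 595.3  64.2 123.3  79.    4.3]]
tall 
 [[405.9 401.5 406.  401.5  62.7  61.7 -44.8]
 [583.2 177.5 584.7 177.6 123.2  78.9   4. ]]
t21.8 grasp [ 422.4 -238.   199.2] yaw 8.6 zc -1.000 F [ 0.4  0.3 -0.3] w 52.0 q [-0.74  0.4   1.82  0.    0.92  0.68]
[-0.46, 2.01, 168.2, -0.01, 0.0, 0.02]
```

>>> carry_out(rows=[[[0, 1.5, 40, 0, 0, 0], [0, 1.5, 80, 0, 0, 0], [0, 1.5, 120, 0, 0, 0], [0, 1.5, 150, 0, 0, 0], [0, 1.5, 164, 0, 0, 0], [0, 1.5, 168, 0, 0, 0], [0, 1.5, 168, 0, 0, 0], [0, 1.5, 168, 0, 0, 0]]])

```text
time: 22.55
position: [0.423, -0.2411, 0.0831]
tool_rot: [0.997, 0.075, 0.001, 0.001]
ft_force: [-0.0, -0.6, 0.4]
grip_width: 0.052
```

>>> carry_out(rows=[[[0, 0, 0, 0, 0, 0], [0, 0, 0, 0, 0, 0], [0, 0, 0, 0, 0, 0], [0, 0, 0, 0, 0, 0], [0, 0, 0, 0, 0, 0], [0, 0, 0, 0, 0, 0], [0, 0, 0, 0, 0, 0], [0, 0, 0, 0, 0, 0], [0, 0, 0, 0, 0, 0]]], fingers=0, grip_force=50)

```text
time: 23.45
position: [0.4223, -0.2412, 0.0823]
tool_rot: [0.997, 0.074, 0.0, 0.0]
ft_force: [-0.7, -0.5, 3.4]
grip_width: 0.0153
```

```bash
python3 go.py 610.4 -167 180 4.1
```

```text
t23.4 grasp [ 422.3 -241.2   31.3] yaw 8.5 zc -1.000 F [-0.7 -0.5  3.4] w 15.3 q [-0.75  0.72  1.93 -0.    0.5   0.67]
[197.03, -45.55, -148.68, 0.0, -0.0, 0.55]
```

>>> carry_out(rows=[[[0, 0, -40, 0, 0, 0], [0, 0, -80, 0, 0, 0], [0, 0, -120, 0, 0, 0], [0, 0, -149, 0, 0, 0], [40, -9, -149, 0, 0, 0.1], [80, -18, -149, 0, 0, 0.2], [120, -28, -149, 0, 0, 0.3], [155, -36, -149, 0, 0, 0.5], [180, -42, -149, 0, 0, 0.55], [197, -45.5, -149, 0, 0, 0.55], [197, -45.5, -149, 0, 0, 0.55], [197, -45.5, -149, 0, 0, 0.55], [197, -45.5, -149, 0, 0, 0.55], [197, -45.5, -149, 0, 0, 0.55]]])

```text
time: 24.85
position: [0.6093, -0.1674, 0.2311]
tool_rot: [0.999, 0.035, -0.001, -0.0]
ft_force: [-0.7, -0.3, -1.1]
grip_width: 0.0154
```

```bash
python3 go.py 610.4 -167 131 4.1
```

```text
t24.9 grasp [ 609.3 -167.4  180.1] yaw 4.0 zc -1.000 F [-0.7 -0.3 -1.1] w 15.4 q [-0.44  0.61  1.47 -0.    1.06  1.06]
[1.17, -0.33, 49.12, -0.0, 0.01, -0.01]
```

>>> carry_out(rows=[[[0.4, 0, 25, 0, 0, 0], [0.4, 0, 40, 0, 0, 0], [0.4, 0, 49, 0, 0, 0], [0.4, 0, 52, 0, 0, 0], [0.4, 0, 55, 0, 0, 0], [0.4, 0, 57, 0, 0, 0], [0.4, 0, 58, 0, 0, 0], [0.4, 0, 59, 0, 0, 0], [0.4, 0, 59, 0, 0, 0]]])

```text
time: 25.75
position: [0.6114, -0.1673, 0.1735]
tool_rot: [0.999, 0.036, 0.001, 0.001]
ft_force: [0.1, 0.4, 4.4]
grip_width: 0.0153
```

>>> carry_out(rows=[[[0, 0, 1, 0, 0, 0], [0, 0, 2, 0, 0, 0], [0, 0, 3, 0, 0, 0], [0, 0, 4, 0, 0, 0], [0, 0, 5, 0, 0, 0], [0, 0, 6, 0, 0, 0], [0, 0, 7, 0, 0, 0], [0, 0, 8, 0, 0, 0], [0, 0, 8, 0, 0, 0]]])

```text
time: 26.65
position: [0.6101, -0.1673, 0.1652]
tool_rot: [0.999, 0.036, -0.001, 0.0]
ft_force: [-4.3, -0.9, 7.8]
grip_width: 0.0153
```

```bash
python3 go.py 610.4 -167 113 4.1
```

```text
t26.6 grasp [ 610.1 -167.3  114.2] yaw 4.1 zc -1.000 F [-4.3 -0.9  7.8] w 15.3 q [-0.44  0.69  1.51 -0.    0.93  1.06]
[0.28, -0.23, 1.18, 0.0, 0.01, 0.0]
```

>>> carry_out(rows=[[[0, 0, 1, 0, 0, 0], [0, 0, 2, 0, 0, 0], [0, 0, 3, 0, 0, 0], [0, 0, 3, 0, 0, 0]]])

```text
time: 27.05
position: [0.6096, -0.1673, 0.1642]
tool_rot: [0.999, 0.036, -0.001, 0.0]
ft_force: [-9.5, 0.3, 18.8]
grip_width: 0.0153
```

>>> carry_out(rows=[[[0, 0, 1, 0, 0, 0], [0, 0, 1, 0, 0, 0], [0, 0, 1, 0, 0, 0]]])

```text
time: 27.35
position: [0.6096, -0.1673, 0.1641]
tool_rot: [0.999, 0.036, -0.001, 0.0]
ft_force: [-11.1, 1.5, 23.6]
grip_width: 0.0153
```

```bash
python3 go.py
```

```text
t27.4 grasp [ 609.5 -167.3  113.1] yaw 4.1 zc -1.000 F [-11.1   1.5  23.6] w 15.3 q [-0.44  0.7   1.52 -0.    0.93  1.06]
```

>>> carry_out(rows=[[[0, 0, -4, 0, 0, 0], [0, 0, -4, 0, 0, 0], [0, 0, -4, 0, 0, 0], [0, 0, -4, 0, 0, 0], [0, 0, -4, 0, 0, 0], [0, 0, -30, 0, 0, 0], [0, 0, -70, 0, 0, 0], [0, 0, -110, 0, 0, 0], [0, 0, -120, 0, 0, 0], [0, 0, -120, 0, 0, 0], [0, 0, -120, 0, 0, 0]]], fingers=0.5)

```text
time: 28.45
position: [0.61, -0.1666, 0.2789]
tool_rot: [0.999, 0.036, -0.001, -0.001]
ft_force: [-0.3, 0.4, -0.4]
grip_width: 0.0435
```

```bash
python3 look.py; python3 go.py 438 261.6 200 -9.1
```

```text
table 
 [[422.3 264.2 422.3 264.1 124.1  80.5  -9.2]]
cup 
 [[ 507.4 -377.2  519.4 -375.8  116.5   51.6   -5.9]]
low 
 [[595.3  64.4 595.3  64.2 123.3  79.    4.3]]
tall 
 [[406.2 401.6 405.4 402.2  63.5  63.4   0.5]
 [583.2 177.5 584.7 177.6 123.2  78.9   4. ]]
t28.5 grasp [ 609.6 -166.4  227.2] yaw 4.1 zc -1.000 F [ 0.4  0.1 -0.2] w 43.6 q [-0.44  0.55  1.43 -0.    1.17  1.06]
[-140.55, -439.24, 28.56, -0.01, 0.03, 1.65]
```

>>> carry_out(rows=[[[-15, -46, 0, 0, 0, 0.2], [-29, -92, 0, 0, 0, 0.4], [-44, -138, 0, 0, 0, 0.6], [-59, -184, 0, 0, 0, 0.8], [-74, -230, 0, 0, 0, 1.0], [-88, -276, 0, 0, 0, 1.2], [-103, -322, 0, 0, 0, 1.4], [-117, -365, 0, 0, 0, 1.6], [-130, -405, 0, 0, 0, 1.65], [-138, -430, 20, 0, 0, 1.65], [-140.5, -439, 28, 0, 0, 1.65], [-140.5, -439, 28, 0, 0, 1.65], [-140.5, -439, 28, 0, 0, 1.65], [-140.5, -439, 28, 0, 0, 1.65], [-140.5, -439, 28, 0, 0, 1.65]]])

```text
time: 30.0
position: [0.4402, 0.2599, 0.2527]
tool_rot: [0.997, -0.08, 0.001, -0.0]
ft_force: [0.0, 0.5, -0.3]
grip_width: 0.0436
```

```bash
python3 look.py; python3 go.py 438 261.6 31 -9.1
```

```text
table 
 []
cup 
 [[ 521.8 -374.9  529.8 -377.1  137.    51.2   -5.9]]
low 
 [[ 595.2   64.3  595.3   64.2  123.3   79.     4.3]
 [ 607.9 -166.5  609.2 -166.4  123.2   79.6    4.2]]
tall 
 [[403.6 416.2 402.6 418.2  61.8  30.9  10.1]
 [583.2 177.5 584.7 177.6 123.2  78.9   4. ]]
t30.1 grasp [440.1 260.  201.7] yaw -9.2 zc -1.000 F [-0.1  0.3  0.5] w 43.3 q [ 0.31  0.43  1.76 -0.    0.95  2.05]
[-2.48, -1.22, 170.72, -0.0, -0.01, -0.01]
```

>>> carry_out(rows=[[[-1.5, -1, 40, 0, 0, 0], [-1.5, -1, 80, 0, 0, 0], [-1.5, -1, 110, 0, 0, 0], [-1.5, -1, 140, 0, 0, 0], [-1.5, -1, 160, 0, 0, 0], [-1.5, -1, 170, 0, 0, 0], [-1.5, -1, 170, 0, 0, 0], [-1.5, -1, 170, 0, 0, 0]]])

```text
time: 30.85
position: [0.4386, 0.262, 0.0829]
tool_rot: [0.997, -0.079, 0.001, -0.0]
ft_force: [-0.0, -0.1, 1.2]
grip_width: 0.0435
```

>>> carry_out(rows=[[[0, 0, 0, 0, 0, 0], [0, 0, 0, 0, 0, 0], [0, 0, 0, 0, 0, 0], [0, 0, 0, 0, 0, 0], [0, 0, 0, 0, 0, 0], [0, 0, 0, 0, 0, 0], [0, 0, 0, 0, 0, 0], [0, 0, 0, 0, 0, 0], [0, 0, 0, 0, 0, 0]]], fingers=0, grip_force=50)

```text
time: 31.75
position: [0.438, 0.2621, 0.0826]
tool_rot: [0.997, -0.079, 0.0, -0.0]
ft_force: [-0.2, -1.2, 6.0]
grip_width: 0.0153
```

```bash
python3 go.py 618.2 -51.4 231 4.1
```

```text
t31.8 grasp [438.  262.1  31.6] yaw -9.1 zc -1.000 F [-0.2 -1.2  6. ] w 15.3 q [ 0.32  0.73  1.87 -0.    0.55  2.05]
[227.5, 281.07, -199.3, -0.0, -0.0, -1.65]
```

>>> carry_out(rows=[[[0, 0, -40, 0, 0, 0], [0, 0, -80, 0, 0, 0], [0, 0, -120, 0, 0, 0], [0, 0, -160, 0, 0, 0], [0, 0, -199, 0, 0, 0], [30, 37, -199, 0, 0, -0.2], [60, 74, -199, 0, 0, -0.5], [90, 111, -199, 0, 0, -0.8], [120, 148, -199, 0, 0, -1.1], [150, 185, -199, 0, 0, -1.4], [180, 222, -199, 0, 0, -1.6], [205, 253, -199, 0, 0, -1.65], [220, 272, -199, 0, 0, -1.65], [227.5, 281, -199, 0, 0, -1.65], [227.5, 281, -199, 0, 0, -1.65], [227.5, 281, -199, 0, 0, -1.65], [227.5, 281, -199, 0, 0, -1.65], [227.5, 281, -199, 0, 0, -1.65]]])

```text
time: 33.55
position: [0.6175, -0.0498, 0.2814]
tool_rot: [0.999, 0.037, -0.0, -0.0]
ft_force: [-1.3, 0.1, -0.7]
grip_width: 0.0153
```

```bash
python3 go.py 618.1 -51.2 131 4.1
```

```text
t33.5 grasp [617.4 -49.8 230.4] yaw 4.2 zc -1.000 F [-1.3  0.1 -0.7] w 15.3 q [-0.26  0.53  1.46  0.    1.15  1.24]
[0.59, 1.44, 99.36, -0.0, 0.0, 0.01]
```

>>> carry_out(rows=[[[0, 1, 40, 0, 0, 0], [0, 1, 70, 0, 0, 0], [0, 1, 90, 0, 0, 0], [0, 1, 99, 0, 0, 0], [0, 1, 99, 0, 0, 0], [0, 1, 99, 0, 0, 0], [0, 1, 99, 0, 0, 0], [0, 1, 99, 0, 0, 0]]])

```text
time: 34.35
position: [0.6189, -0.0525, 0.1836]
tool_rot: [0.999, 0.036, 0.001, 0.0]
ft_force: [-1.2, 0.1, -0.6]
grip_width: 0.0153
```

```bash
python3 go.py 618.1 -51.2 126 4.1
```

```text
t34.4 grasp [619.  -52.5 132.6] yaw 4.1 zc -1.000 F [-1.2  0.1 -0.6] w 15.3 q [-0.26  0.66  1.54  0.    0.95  1.23]
[-0.72, -1.33, 6.63, 0.01, -0.02, 0.0]
```

>>> carry_out(rows=[[[-0.5, -1, 2, 0, 0, 0], [-0.5, -1, 4, 0, 0, 0], [-0.5, -1, 6, 0, 0, 0], [-0.5, -1, 7, 0, 0, 0], [-0.5, -1, 7, 0, 0, 0], [-0.5, -1, 7, 0, 0, 0]]])

```text
time: 34.95
position: [0.618, -0.0515, 0.1753]
tool_rot: [0.999, 0.036, 0.0, 0.0]
ft_force: [0.6, 0.2, -1.8]
grip_width: 0.0156
```

```bash
python3 go.py 618.1 -51.2 126 4.1
```

```text
t35.0 grasp [618.  -51.5 124.3] yaw 4.1 zc -1.000 F [ 0.6  0.2 -1.8] w 15.6 q [-0.26  0.67  1.54  0.    0.93  1.24]
[0.15, -0.28, -1.69, 0.0, -0.01, 0.0]
```

>>> carry_out(rows=[[[0, 0, 1, 0, 0, 0], [0, 0, 2, 0, 0, 0], [0, 0, 2, 0, 0, 0]]])

```text
time: 35.25
position: [0.6183, -0.0515, 0.174]
tool_rot: [0.999, 0.036, 0.001, 0.0]
ft_force: [1.5, 0.3, 3.7]
grip_width: 0.0154
```

>>> carry_out(rows=[[[0, 0, 0, 0, 0, 0], [0, 0, 0, 0, 0, 0], [0, 0, 0, 0, 0, 0], [-5, 0, 0, 0, 0, 0], [-10, 0, 0, 0, 0, 0], [-16, 0, 0, 0, 0, 0], [-16, 0, 0, 0, 0, 0], [-16, 0, 0, 0, 0, 0], [-16, 0, 0, 0, 0, 0]]], fingers=0.4)

```text
time: 36.15
position: [0.6019, -0.0527, 0.1734]
tool_rot: [0.999, 0.036, 0.0, 0.0]
ft_force: [-0.2, -0.3, -0.2]
grip_width: 0.035
```

>>> carry_out(rows=[[[0, 0, 0, 0, 0, 0], [0, 0, 0, 0, 0, 0], [0, 0, 0, 0, 0, 0], [0, 0, 0, 0, 0, 0], [0, 0, 0, 0, 0, 0], [0, 0, 0, 0, 0, 0], [0, 0, 0, 0, 0, 0]]], fingers=0, grip_force=50)

```text
time: 36.85
position: [0.6017, -0.0526, 0.1733]
tool_rot: [0.999, 0.036, 0.0, 0.0]
ft_force: [-0.2, -0.3, -0.0]
grip_width: 0.015
```

```bash
python3 go.py 602.2 -52.3 113 4.1
```

```text
t36.9 grasp [601.7 -52.6 122.3] yaw 4.1 zc -1.000 F [-0.2 -0.3 -0. ] w 15.0 q [-0.27  0.65  1.59  0.    0.9   1.23]
[0.48, -0.25, 9.29, 0.0, -0.0, 0.0]
```

>>> carry_out(rows=[[[0, 0, 1, 0, 0, 0], [0, 0, 2, 0, 0, 0], [0, 0, 3, 0, 0, 0], [0, 0, 4, 0, 0, 0], [0, 0, 5, 0, 0, 0], [0, 0, 6, 0, 0, 0], [0, 0, 7, 0, 0, 0], [0, 0, 8, 0, 0, 0], [0, 0, 9, 0, 0, 0], [0, 0, 10, 0, 0, 0], [0, 0, 10, 0, 0, 0]]])

```text
time: 37.95
position: [0.6011, -0.0526, 0.1636]
tool_rot: [0.999, 0.036, -0.001, -0.0]
ft_force: [-2.9, -0.2, 6.5]
grip_width: 0.0153
```

>>> carry_out(rows=[[[0, 0, 1, 0, 0, 0], [0, 0, 2, 0, 0, 0], [0, 0, 3, 0, 0, 0], [0, 0, 3, 0, 0, 0]]])

```text
time: 38.35
position: [0.601, -0.0526, 0.1634]
tool_rot: [0.999, 0.036, -0.0, 0.0]
ft_force: [-7.8, 0.8, 23.2]
grip_width: 0.0154
```

```bash
python3 go.py 602.2 -52.3 113 4.1
```

```text
t38.4 grasp [600.9 -52.6 112.4] yaw 4.1 zc -1.000 F [-7.8  0.8 23.2] w 15.4 q [-0.27  0.67  1.59 -0.    0.88  1.23]
[1.25, -0.22, -0.59, 0.0, 0.01, 0.0]
```

>>> carry_out(rows=[[[0, 0, -4, 0, 0, 0], [0, 0, -4, 0, 0, 0], [0, 0, -4, 0, 0, 0], [0, 0, -4, 0, 0, 0], [0, 0, -4, 0, 0, 0], [0, 0, -30, 0, 0, 0], [0, 0, -70, 0, 0, 0], [0, 0, -110, 0, 0, 0], [0, 0, -150, 0, 0, 0], [0, 0, -150, 0, 0, 0], [0, 0, -150, 0, 0, 0]]], fingers=0.5)

```text
time: 39.45
position: [0.6018, -0.0525, 0.311]
tool_rot: [0.999, 0.036, 0.001, 0.0]
ft_force: [-0.9, 0.0, -0.4]
grip_width: 0.0436
```

```bash
python3 - <<'E'
from h import *
from rig import robot
np.set_printoptions(suppress=True,precision=1,linewidth=150)
c=cam("top",robot);np.savez("p.npz",**c);P=world(c);z=P[...,2]
hsv=cv2.cvtColor(c["color"],cv2.COLOR_RGB2HSV);H,S,V=[hsv[...,i].astype(int) for i in range(3)]
m=(z>.166)&(z<.2)&(P[...,0]>.48)&(P[...,0]<.62)&(P[...,1]<-.32)&(P[...,1]>-.42)
print(np.c_[P[m]*1e3,np.argwhere(m)[:,::-1],V[m],H[m],S[m]])
s=cam("scene",robot);np.savez("ps.npz",**s);Ps=world(s)
m2=(Ps[...,2]>.06)&(Ps[...,2]<.2)&(Ps[...,0]>.45)&(Ps[...,0]<.65)&(Ps[...,1]<-.3)&(Ps[...,1]>-.45)
print("scene sees",m2.sum())
cv2.imwrite("pics/p.png",cv2.resize(c["color"][195:265,450:520,::-1],(560,560),interpolation=cv2.INTER_CUBIC))
E
python3 go.py
```

```text
[[ 583.5 -376.4  178.8  493.   207.   123.    20.    54. ]
 [ 583.5 -379.4  178.1  494.   207.   150.    19.    71. ]
 [ 583.5 -382.   178.2  495.   207.   165.    19.    70. ]
 [ 582.4 -375.7  166.8  491.   208.    93.    19.    38. ]
 [ 581.9 -376.9  170.5  492.   208.    93.    20.    58. ]
 [ 581.2 -377.8  175.1  493.   208.   119.    19.    79. ]
 [ 580.9 -379.4  177.8  494.   208.   161.    19.    87. ]
 [ 580.9 -382.2  177.4  495.   208.   179.    19.    84. ]
 [ 580.8 -384.7  178.   496.   208.   169.    19.    72. ]
 [ 579.3 -377.2  169.6  492.   209.    84.    18.    79. ]
 [ 578.3 -376.9  177.2  493.   209.   117.    19.    89. ]
 [ 578.  -378.7  179.4  494.   209.   163.    19.    91. ]
 [ 578.  -381.5  179.   495.   209.   184.    19.    89. ]
 [ 577.8 -383.5  180.8  496.   209.   176.    19.    80. ]
 [ 576.3 -376.2  171.7  492.   210.    80.    19.    86. ]
 [ 576.1 -378.3  173.3  493.   210.   113.    19.    90. ]
 [ 575.6 -379.6  176.9  494.   210.   157.    19.    91. ]
 [ 574.7 -379.5  183.8  495.   210.   178.    19.    90. ]
 [ 575.1 -383.5  180.6  496.   210.   
[... 2933 characters left out ...]
9  493.   229.   146.    19.    89. ]
 [ 524.2 -377.5  177.9  494.   229.   169.    19.    88. ]
 [ 524.6 -381.9  173.8  495.   229.   167.    19.    73. ]
 [ 522.5 -373.6  167.2  491.   230.    80.    19.    70. ]
 [ 521.7 -372.9  175.9  492.   230.   101.    18.    76. ]
 [ 521.6 -374.8  177.9  493.   230.   132.    20.    77. ]
 [ 521.8 -378.4  175.4  494.   230.   153.    19.    73. ]
 [ 521.6 -380.5  177.1  495.   230.   154.    19.    60. ]
 [ 519.7 -375.8  168.1  492.   231.   107.    18.    41. ]
 [ 519.1 -376.   174.6  493.   231.   122.    19.    44. ]]
scene sees 210
t39.5 grasp [600.5 -52.3 257.6] yaw 4.1 zc -1.000 F [ 0.5  0.3 -0.9] w 43.6 q [-0.27  0.48  1.47 -0.    1.19  1.23]
```

View pics/p.png

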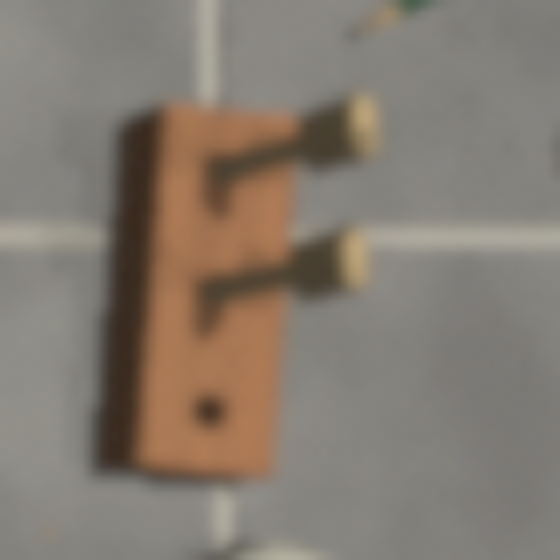

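The picture shows two paddles in the block, blade tops at (365,120) and (355,260), i.e. about (574,-381) and (530,-378) mm. The third hole is empty. I'm going for the front one.

```bash
python3 go.py 529.7 -377.5 230 -5.3
```

```text
t39.5 grasp [600.5 -52.3 257.6] yaw 4.1 zc -1.000 F [ 0.5  0.3 -0.9] w 43.6 q [-0.27  0.48  1.47 -0.    1.19  1.23]
[-94.04, 319.31, 27.53, -0.01, 0.02, 1.18]
```

>>> carry_out(rows=[[[-14, 48, 0, 0, 0, 0.2], [-28, 96, 0, 0, 0, 0.4], [-42, 144, 0, 0, 0, 0.6], [-56, 192, 0, 0, 0, 0.8], [-70, 240, 10, 0, 0, 1.0], [-84, 285, 20, 0, 0, 1.18], [-91, 310, 27, 0, 0, 1.18], [-94, 319.3, 27, 0, 0, 1.18], [-94, 319.3, 27, 0, 0, 1.18], [-94, 319.3, 27, 0, 0, 1.18], [-94, 319.3, 27, 0, 0, 1.18], [-94, 319.3, 27, 0, 0, 1.18]]])

```text
time: 40.75
position: [0.5315, -0.3761, 0.2837]
tool_rot: [0.999, -0.045, 0.0, -0.0]
ft_force: [-0.5, -0.4, -1.2]
grip_width: 0.0435
```

```bash
python3 go.py 529.7 -377.5 154 -5.3
```

```text
t40.8 grasp [ 531.5 -376.1  232.7] yaw -5.2 zc -1.000 F [-0.5 -0.4 -1.2] w 43.5 q [-0.79  0.57  1.37  0.    1.2   0.87]
[-1.67, 1.58, 78.74, -0.0, -0.0, 0.01]
```

>>> carry_out(rows=[[[-1, 1, 30, 0, 0, 0], [-1, 1, 55, 0, 0, 0], [-1, 1, 72, 0, 0, 0], [-1, 1, 77, 0, 0, 0], [-1, 1, 77, 0, 0, 0], [-1, 1, 77, 0, 0, 0]]])

```text
time: 41.35
position: [0.5304, -0.3788, 0.2074]
tool_rot: [0.999, -0.046, 0.001, 0.001]
ft_force: [-0.2, -0.6, -0.6]
grip_width: 0.0432
```

>>> carry_out(rows=[[[0, 0, 0, 0, 0, 0], [0, 0, 0, 0, 0, 0], [0, 0, 0, 0, 0, 0], [0, 0, 0, 0, 0, 0], [0, 0, 0, 0, 0, 0], [0, 0, 0, 0, 0, 0], [0, 0, 0, 0, 0, 0], [0, 0, 0, 0, 0, 0], [0, 0, 0, 0, 0, 0]]], fingers=0, grip_force=25)

```text
time: 42.25
position: [0.5297, -0.3788, 0.2064]
tool_rot: [0.999, -0.047, 0.0, 0.0]
ft_force: [-0.2, -0.3, 0.9]
grip_width: 0.0101
```

```bash
python3 go.py 529.7 -377.5 370 -5.3
```

```text
t42.2 grasp [ 529.7 -378.8  155.4] yaw -5.3 zc -1.000 F [-0.2 -0.3  0.9] w 10.1 q [-0.79  0.66  1.44 -0.    1.04  0.87]
[-0.1, -1.23, -214.64, 0.0, -0.0, -0.0]
```

>>> carry_out(rows=[[[0, 0, -25, 0, 0, 0], [0, 0, -50, 0, 0, 0], [0, 0, -95, 0, 0, 0], [0, 0, -140, 0, 0, 0], [0, 0, -185, 0, 0, 0], [0, 0, -220, 0, 0, 0], [0, 0, -225, 0, 0, 0], [0, 0, -225, 0, 0, 0]]])

```text
time: 43.05
position: [0.5298, -0.3787, 0.4322]
tool_rot: [0.999, -0.046, 0.001, 0.001]
ft_force: [-0.1, 0.7, 0.1]
grip_width: 0.0099
```

```bash
cat > jug.py <<'E'
import sys,numpy as np
from go import *
J=np.array([558.9,386.4,0]);a=np.radians(11.9);ex=np.array([np.cos(a),np.sin(a),0]);ey=np.array([-np.sin(a),np.cos(a),0])
xo,back,yf,tilt=[float(v) for v in sys.argv[1:5]];t=np.radians(tilt)
L=145;tz=ey*np.sin(t)-np.array([0,0,np.cos(t)])
G=J+ex*xo+ey*yf+np.array([0,0,9])-tz*(L+back)
st();print(G.round(1),delta(G,11.9,tilt))
E
python3 jug.py -25 190 15 22
```

```text
t43.0 grasp [ 529.9 -378.7  381.2] yaw -5.3 zc -1.000 F [-0.1  0.7  0.1] w 9.9 q [-0.79  0.45  1.17  0.    1.51  0.87]
[557.2 273.1 319.6] [-27.67, -633.36, 64.37, 2.74, -0.42, -2.12]
```

>>> carry_out(rows=[[[-2, -45, 0, 0, 0, 0], [-4, -90, 0, 0, 0, 0], [-6, -135, 0, 0, 0, -0.3], [-8, -180, 0, 0, 0, -0.6], [-10, -225, 0, 0, 0, -0.9], [-12, -270, 0, 0, 0, -1.2], [-14, -315, 0, 0, 0, -1.5], [-16, -360, 0, 0, 0, -1.8], [-18, -405, 0, 0.3, 0, -2.1], [-20, -450, 0, 0.6, -0.1, -2.12], [-22, -495, 0, 1.0, -0.2, -2.12], [-24, -540, 10, 1.5, -0.3, -2.12], [-26, -585, 30, 2.0, -0.35, -2.12], [-27, -615, 50, 2.5, -0.4, -2.12], [-27.7, -633.4, 64, 2.74, -0.42, -2.12], [-27.7, -633.4, 64, 2.74, -0.42, -2.12], [-27.7, -633.4, 64, 2.74, -0.42, -2.12], [-27.7, -633.4, 64, 2.74, -0.42, -2.12], [-27.7, -633.4, 64, 2.74, -0.42, -2.12], [-27.7, -633.4, 64, 2.74, -0.42, -2.12]]])

```text
time: 45.05
position: [0.5613, 0.2539, 0.3682]
tool_rot: [0.976, 0.101, -0.019, -0.19]
ft_force: [-0.6, 0.3, -0.0]
grip_width: 0.0099
```

```bash
python3 jug.py -25 120 15 22
python3 - <<'E'
from h import *
from rig import robot
c=cam("scene",robot)
cv2.imwrite("pics/j.png",cv2.resize(c["color"][150:330,170:380,::-1],(700,600),interpolation=cv2.INTER_CUBIC))
E
```

```text
t45.0 grasp [557.4 272.6 320.9] yaw 11.8 zc -0.927 F [-0.6  0.3 -0. ] w 9.9 q [0.1  0.44 1.42 0.39 1.35 1.36]
[551.8 298.8 254.7] [-0.15, 0.03, 71.39, -0.01, -0.01, -0.01]
```

View pics/j.png

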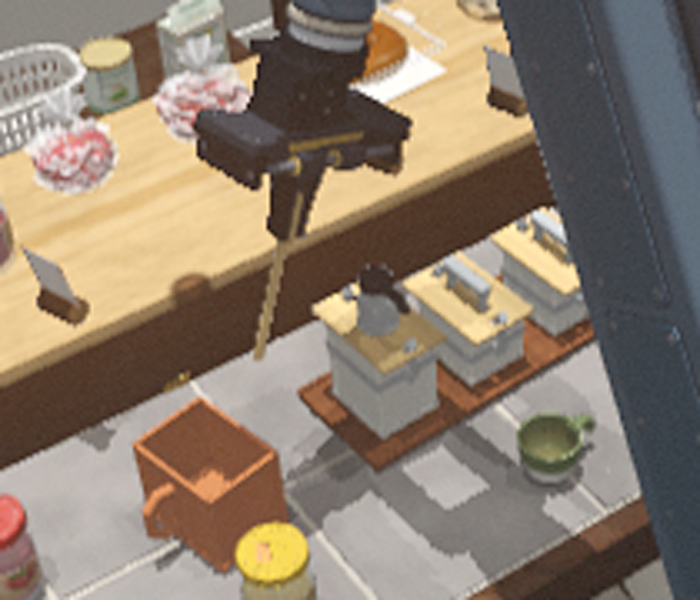

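The paddle, from (300,195) down to (262,355), leans the right way, foot toward the jug's handle side. I'm inserting it along its axis.

>>> carry_out(rows=[[[0, 0, 40, 0, 0, 0], [0, 0, 80, 0, 0, 0], [0, 0, 120, 0, 0, 0], [0, 0, 150, 0, 0, 0], [0, 0, 170, 0, 0, 0], [0, 0, 182, 0, 0, 0], [0, 0, 188, 0, 0, 0], [0, 0, 188, 0, 0, 0], [0, 0, 188, 0, 0, 0]]])

```text
time: 46.0
position: [0.5471, 0.3236, 0.1942]
tool_rot: [0.976, 0.101, -0.019, -0.191]
ft_force: [0.4, -0.2, -0.4]
grip_width: 0.0098
```

```bash
python3 jug.py -25 0 15 22
```

```text
t46.0 grasp [543.3 342.4 146.9] yaw 11.8 zc -0.927 F [ 0.4 -0.2 -0.4] w 9.8 q [0.21 0.66 1.56 0.47 0.97 1.3 ]
[542.5 342.8 143.4] [-0.56, 0.75, 3.41, -0.01, -0.01, -0.0]
```

>>> carry_out(rows=[[[0, 0, 2, 0, 0, 0], [0, 0, 4, 0, 0, 0], [0, 0, 4, 0, 0, 0]]])

```text
time: 46.3
position: [0.546, 0.3251, 0.1896]
tool_rot: [0.976, 0.101, -0.02, -0.191]
ft_force: [0.1, 0.3, -0.0]
grip_width: 0.0101
```

>>> carry_out(rows=[[[0, 0, 0, 0, 0, 0], [0, 0, 0, 0, 0, 0], [0, 0, 0, 0, 0, 0], [0, 0, 0, 0, 0, 0], [0, 0, 0, 0, 0, 0], [0, 0, 0, 0, 0, 0], [0, 0, 0, 0, 0, 0], [0, 0, -15, 0, 0, 0], [0, 0, -30, 0, 0, 0], [0, 0, -45, 0, 0, 0], [0, 0, -60, 0, 0, 0], [0, 0, -90, 0, 0, 0], [0, 0, -130, 0, 0, 0], [0, 0, -170, 0, 0, 0], [0, 0, -200, 0, 0, 0], [0, 0, -200, 0, 0, 0]]], fingers=0.7)

```text
time: 47.9
position: [0.564, 0.2502, 0.381]
tool_rot: [0.976, 0.101, -0.014, -0.191]
ft_force: [-0.2, 0.3, 0.5]
grip_width: 0.061
```

```bash
python3 go.py 574.3 -382 320 -5.3;  python3 - <<'E'
from h import *
from rig import robot
np.set_printoptions(suppress=True,precision=1)
for n in("scene","top"):
    c=cam(n,robot);P=world(c);J=np.array([.5589,.3864]);a=np.radians(11.9)
    d=P[...,:2]-J;X=d@[np.cos(a),np.sin(a)];Y=d@[-np.sin(a),np.cos(a)];Z=P[...,2]
    m=(abs(X)<.08)&(abs(Y)<.11)&(Z>.108)&(Z<.2)
    q=np.c_[X[m],Y[m],Z[m]]*1e3
    print(n,len(q),q[np.argsort(q[:,2])][::max(1,len(q)//12)])
    if n=="scene":cv2.imwrite("pics/j2.png",cv2.resize(c["color"][230:330,190:310,::-1],(720,600),interpolation=cv2.INTER_CUBIC))
E
```

```text
t47.9 grasp [560.7 269.1 333.7] yaw 11.7 zc -0.927 F [-0.2  0.3  0.5] w 61.0 q [0.09 0.42 1.4  0.39 1.36 1.36]
[-118.46, 579.1, -224.79, -2.74, 0.33, 2.12]
scene 102 [[-22.7 -35.9 108.5]
 [-22.4 -33.  115.1]
 [-36.7 -37.1 117.3]
 [-35.5 -47.1 122. ]
 [-17.  -43.5 125.4]
 [-36.9 -50.9 128.8]
 [-37.8 -42.9 135.7]
 [-39.9 -45.6 139.4]
 [-29.3 -47.6 143.8]
 [-39.5 -47.1 146.7]
 [-33.3 -53.3 150.8]
 [-32.  -54.8 153.1]
 [-31.4 -55.8 156.3]]
top 26 [[-24.5 -31.9 112.4]
 [-28.5 -34.9 117.8]
 [-30.2 -39.  126.5]
 [-33.9 -41.5 129.1]
 [-28.1 -40.2 131. ]
 [-29.4 -43.7 136.3]
 [-33.2 -46.6 141.1]
 [-30.9 -47.5 143.5]
 [-28.7 -48.6 147.8]
 [-31.5 -59.8 151.6]
 [-33.9 -57.  154.1]
 [-31.6 -57.9 156.5]
 [-31.1 -55.4 157.5]]
```

>>> carry_out(rows=[[[-8.5, 41.4, -16, 0, 0, 0], [-17, 82.7, -32, -0.3, 0, 0.3], [-25.4, 124, -48, -0.7, 0.1, 0.6], [-34, 165, -64, -1.1, 0.1, 0.9], [-42, 207, -80, -1.5, 0.2, 1.2], [-51, 248, -96, -1.9, 0.2, 1.5], [-59, 290, -112, -2.3, 0.3, 1.8], [-68, 331, -128, -2.74, 0.33, 2.12], [-76, 372, -144, -2.74, 0.33, 2.12], [-85, 414, -160, -2.74, 0.33, 2.12], [-93, 455, -177, -2.74, 0.33, 2.12], [-102, 497, -193, -2.74, 0.33, 2.12], [-110, 538, -209, -2.74, 0.33, 2.12], [-116, 565, -219, -2.74, 0.33, 2.12], [-118.5, 579, -224.8, -2.74, 0.33, 2.12], [-118.5, 579, -224.8, -2.74, 0.33, 2.12], [-118.5, 579, -224.8, -2.74, 0.33, 2.12], [-118.5, 579, -224.8, -2.74, 0.33, 2.12], [-118.5, 579, -224.8, -2.74, 0.33, 2.12]]], fingers=0.5)

```text
time: 49.9
position: [0.5735, -0.3786, 0.3656]
tool_rot: [0.999, -0.044, -0.006, 0.0]
ft_force: [-0.2, -0.4, -0.8]
grip_width: 0.0434
```

```bash
python3 go.py 574.3 -382 154 -5.3; python3 look.py
```

```text
t49.9 grasp [ 572.9 -378.6  314.6] yaw -5.1 zc -1.000 F [-0.2 -0.4 -0.8] w 43.4 q [-0.74  0.56  1.17 -0.01  1.43  0.92]
[3.02, 3.1, 160.6, 0.01, 0.09, 0.03]
table 
 []
cup 
 []
low 
 [[ 595.2   64.3  595.3   64.2  123.3   79.     4.3]
 [ 599.7  -51.7  600.9  -51.8  122.9   79.4    4.1]
 [ 608.1 -166.3  609.2 -166.3  123.2   79.8    4.2]]
tall 
 [[406.1 401.4 406.  401.5  62.7  61.7 -44.8]
 [583.2 177.5 584.7 177.6 123.2  78.9   4. ]]
```

View pics/j2.png

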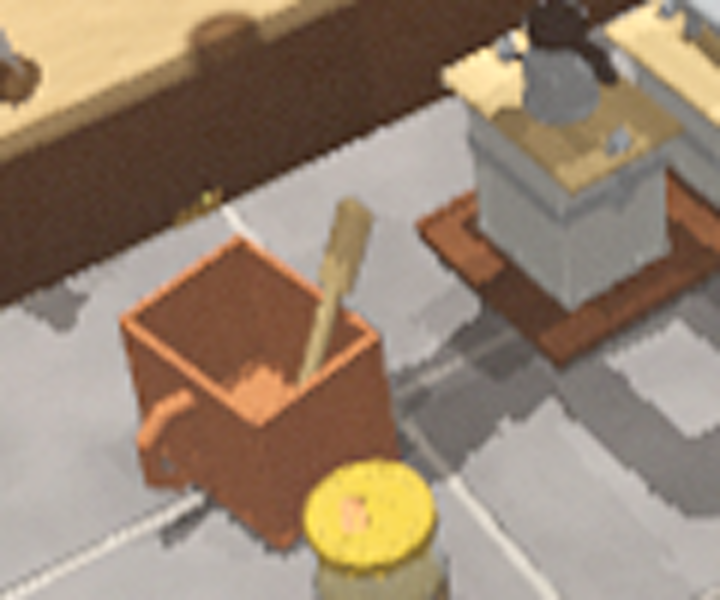

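The first paddle leans on the wall opposite the jug's handle, blade at (350,225) in the crop. All the lids are on. Now the second paddle.

>>> carry_out(rows=[[[2, 2.5, 40, 0, 0.09, 0], [2, 2.5, 80, 0, 0.09, 0], [2, 2.5, 100, 0, 0.09, 0], [2, 2.5, 100, 0, 0.09, 0], [2, 2.5, 100, 0, 0.09, 0]]])

```text
time: 50.45
position: [0.5742, -0.383, 0.2659]
tool_rot: [0.999, -0.045, 0.001, 0.001]
ft_force: [0.3, -0.3, 0.8]
grip_width: 0.043
```

```bash
python3 go.py 574.3 -382 154 -5.3
```

```text
t50.5 grasp [ 574.3 -383.1  214.9] yaw -5.2 zc -1.000 F [ 0.3 -0.3  0.8] w 43.0 q [-0.75  0.64  1.28 -0.    1.21  0.91]
[-0.09, -1.11, 60.94, 0.02, -0.01, 0.02]
```

>>> carry_out(rows=[[[0, -1, 25, 0, 0, 0], [0, -1, 45, 0, 0, 0], [0, -1, 56, 0, 0, 0], [0, -1, 61, 0, 0, 0], [0, -1, 61, 0, 0, 0], [0, -1, 61, 0, 0, 0]]])

```text
time: 51.05
position: [0.5745, -0.3829, 0.2057]
tool_rot: [0.999, -0.045, 0.001, 0.002]
ft_force: [0.8, 0.5, 0.6]
grip_width: 0.0436
```

>>> carry_out(rows=[[[0, 0, 0, 0, 0, 0], [0, 0, 0, 0, 0, 0], [0, 0, 0, 0, 0, 0], [0, 0, 0, 0, 0, 0], [0, 0, 0, 0, 0, 0], [0, 0, 0, 0, 0, 0], [0, 0, 0, 0, 0, 0], [0, 0, 0, 0, 0, 0], [0, 0, 0, 0, 0, 0]]], fingers=0, grip_force=25)

```text
time: 51.95
position: [0.5738, -0.3824, 0.2043]
tool_rot: [0.999, -0.045, 0.0, 0.001]
ft_force: [0.1, 0.5, 0.5]
grip_width: 0.0099
```

>>> carry_out(rows=[[[0, 0, -25, 0, 0, 0], [0, 0, -50, 0, 0, 0], [0, 0, -95, 0, 0, 0], [0, 0, -140, 0, 0, 0], [0, 0, -185, 0, 0, 0], [0, 0, -220, 0, 0, 0], [0, 0, -225, 0, 0, 0], [0, 0, -225, 0, 0, 0]]])

```text
time: 52.75
position: [0.5738, -0.382, 0.4304]
tool_rot: [0.999, -0.045, 0.001, 0.002]
ft_force: [0.4, 0.3, -0.9]
grip_width: 0.0098
```

```bash
python3 jug.py 22 190 15 22
```

```text
t52.8 grasp [ 573.9 -382.2  379.4] yaw -5.2 zc -1.000 F [ 0.4  0.3 -0.9] w 9.8 q [-0.75  0.51  1.07 -0.    1.55  0.91]
[603.2 282.8 319.6] [-25.47, -646.68, 61.34, 2.76, -0.42, -2.11]
```

>>> carry_out(rows=[[[-2, -45, 0, 0, 0, 0], [-4, -90, 0, 0, 0, 0], [-6, -135, 0, 0, 0, -0.3], [-8, -180, 0, 0, 0, -0.6], [-10, -225, 0, 0, 0, -0.9], [-12, -270, 0, 0, 0, -1.2], [-14, -315, 0, 0, 0, -1.5], [-16, -360, 0, 0, 0, -1.8], [-17, -405, 0, 0.3, 0, -2.1], [-19, -450, 0, 0.6, -0.1, -2.12], [-21, -495, 0, 1.0, -0.2, -2.12], [-22, -540, 10, 1.5, -0.3, -2.12], [-24, -585, 30, 2.0, -0.35, -2.12], [-25, -620, 50, 2.5, -0.4, -2.12], [-25.5, -646.7, 61, 2.76, -0.42, -2.11], [-25.5, -646.7, 61, 2.76, -0.42, -2.11], [-25.5, -646.7, 61, 2.76, -0.42, -2.11], [-25.5, -646.7, 61, 2.76, -0.42, -2.11], [-25.5, -646.7, 61, 2.76, -0.42, -2.11], [-25.5, -646.7, 61, 2.76, -0.42, -2.11]]])

```text
time: 54.75
position: [0.6072, 0.2634, 0.3678]
tool_rot: [0.976, 0.101, -0.02, -0.191]
ft_force: [-0.8, -0.1, -0.1]
grip_width: 0.0094
```

```bash
python3 jug.py 22 0 15 22
```

```text
t54.8 grasp [603.3 282.2 320.6] yaw 11.8 zc -0.926 F [-0.8 -0.1 -0.1] w 9.4 q [0.1  0.51 1.3  0.39 1.39 1.39]
[588.5 352.5 143.4] [-0.08, 0.13, 191.1, -0.02, -0.01, -0.01]
```

>>> carry_out(rows=[[[0, 0, 40, 0, 0, 0], [0, 0, 80, 0, 0, 0], [0, 0, 120, 0, 0, 0], [0, 0, 150, 0, 0, 0], [0, 0, 170, 0, 0, 0], [0, 0, 182, 0, 0, 0], [0, 0, 190, 0, 0, 0], [0, 0, 192, 0, 0, 0], [0, 0, 192, 0, 0, 0]]])

```text
time: 55.65
position: [0.5925, 0.3349, 0.1901]
tool_rot: [0.976, 0.102, -0.019, -0.191]
ft_force: [0.1, -0.0, 1.1]
grip_width: 0.0099
```

>>> carry_out(rows=[[[0, 0, 0, 0, 0, 0], [0, 0, 0, 0, 0, 0], [0, 0, 0, 0, 0, 0], [0, 0, 0, 0, 0, 0], [0, 0, 0, 0, 0, 0], [0, 0, 0, 0, 0, 0], [0, 0, 0, 0, 0, 0], [0, 0, -15, 0, 0, 0], [0, 0, -30, 0, 0, 0], [0, 0, -45, 0, 0, 0], [0, 0, -60, 0, 0, 0], [0, 0, -90, 0, 0, 0], [0, 0, -130, 0, 0, 0], [0, 0, -170, 0, 0, 0], [0, 0, -200, 0, 0, 0], [0, 0, -200, 0, 0, 0]]], fingers=0.7)

```text
time: 57.25
position: [0.6101, 0.2599, 0.3813]
tool_rot: [0.976, 0.102, -0.014, -0.191]
ft_force: [1.2, -0.0, 1.0]
grip_width: 0.061
```

>>> carry_out(rows=[[[0, 45, -18, 0, 0, 0], [0, 90, -36, 0, 0, 0], [0, 135, -54, 0, 0, 0], [0, 180, -72, 0, 0, 0], [0, 225, -90, 0, 0, 0], [0, 270, -108, 0, 0, 0], [0, 315, -126, 0, 0, 0], [0, 360, -144, 0, 0, 0], [0, 405, -162, 0, 0, 0], [0, 450, -180, 0, 0, 0], [0, 450, -180, 0, 0, 0], [0, 450, -180, 0, 0, 0]]])

```text
time: 58.45
position: [0.7071, -0.2142, 0.3701]
tool_rot: [0.976, 0.1, -0.021, -0.192]
ft_force: [-0.3, 0.7, -0.3]
grip_width: 0.0609
```

```bash
python3 go.py; python3 look.py;  python3 - <<'E'
from h import *
from fit import fit
from rig import robot
np.set_printoptions(suppress=True,precision=1)
for n in("scene","top"):
    c=cam(n,robot);np.savez(n+"f.npz",**c);P=world(c);J=np.array([.5589,.3864]);a=np.radians(11.9)
    d=P[...,:2]-J;X=d@[np.cos(a),np.sin(a)];Y=d@[-np.sin(a),np.cos(a)];Z=P[...,2]
    for lo,hi in((-.055,-.005),(.005,.055)):
        m=(X>lo)&(X<hi)&(abs(Y)<.11)&(Z>.108)&(Z<.2)
        q=np.c_[X[m],Y[m],Z[m]]*1e3
        if len(q)>3: print(n,len(q),"top",q[q[:,2]>q[:,2].max()-8].mean(0),"x",np.median(q[:,0]),"slope dy/dz",np.polyfit(q[:,2],q[:,1],1), "y at blade mid",np.polyval(np.polyfit(q[:,2],q[:,1],1),133))
    if n=="scene":
        cv2.imwrite("pics/f.png",cv2.resize(c["color"][210:330,190:390,::-1],(800,480),interpolation=cv2.INTER_CUBIC))
    for x,y,z in((.585,.177,.122),(.594,.063,.087),(.601,-.052,.087),(.6095,-.1665,.087)):fit(n+"f.npz",x,y,z)
E
```

```text
t58.5 grasp [ 703.  -195.3  322.9] yaw 11.8 zc -0.925 F [-0.3  0.7 -0.3] w 60.9 q [-0.54  0.73  0.88  0.29  1.8   0.86]
table 
 []
cup 
 []
low 
 [[ 595.2   64.3  595.3   64.2  123.3   79.     4.3]
 [ 606.6  -48.   600.9  -51.8  122.9   79.4    4.1]
 [ 610.6 -143.1  612.9 -143.4   88.3   34.9    2.3]]
tall 
 [[406.1 401.6 406.7 400.8  64.6  61.7 -44.8]
 [583.2 177.5 584.7 177.6 123.2  78.9   4. ]]
scene 102 top [-29.9 -55.2 154.7] x -32.166021166491305 slope dy/dz [-0.5 20.8] y at blade mid -44.34572572323839
scene 99 top [ 16.6 -55.6 155.1] x 16.03022977995457 slope dy/dz [-0.5 21.9] y at blade mid -44.71791479647342
148 slopes [-0.  0.] z 118.8 rms 2.5
168 slopes [-0.  0.] z 83.5 rms 2.5
157 slopes [-0.  0.] z 83.3 rms 2.8
28 slopes [-0.1  0.1] z 84.1 rms 1.9
top 68 top [-24.9 -57.9 160.3] x -24.91219825818861 slope dy/dz [-0.6 33.1] y at blade mid -43.502688810843765
top 68 top [ 22.5 -57.7 158.9] x 21.782341678159888 slope dy/dz [-0.6 31.9] y at blade mid -43.06528134824919
452 slopes [ 0. -0.] z 121.3 rms 2.5
470 slopes [-0. -0.] z 86.2 rms 2.7
392 slopes [-0.  0.] z 86.6 rms 2.6
440 slopes [0. 0.] z 86.3 rms 2.6
```

View pics/f.png

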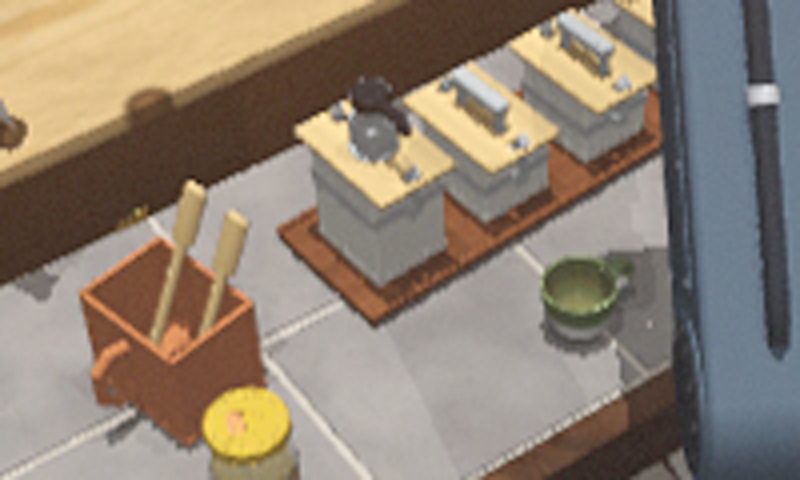

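The jug at (170,340) holds both paddles, leaning away from its handle with blades at (190,215) and (232,245). Pump and lids sit flat with hooks showing. I'll do one last check that the head is up, then hand in.

Run:
```python
from h import *
from rig import robot
c=cam("top",f="topf.npz");P=world(c)
m=(np.hypot(P[...,0]-.5855,P[...,1]-.177)<.011)&(P[...,2]>.14)
print("head z",np.median(P[m][:,2]),m.sum())
c=cam("top",f="top0.npz");P=world(c)
m=(np.hypot(P[...,0]-.4158,P[...,1]-.091)<.011)&(P[...,2]>.09)
print("head z at start (116)",np.median(P[m][:,2]),m.sum())
print(robot.hand_in())
```

```text
head z 0.18403641646332702 52
head z at start (116) 0.11541533906207302 50
the job is handed in; nothing more can be done
None
```

I finished every part of the task and handed it in at about 58 s of the 210 s; no verdict was reported.

- **Pump lid:** It is clipped onto the tall jar with its spout to the front. I pressed its head to the bottom of the stroke at about 20 N and let it come up again. At the end the head top read 184 mm (185 mm expected), so it is back up.
- **Plain lids:** Three were there, and each is clipped onto its own low jar. All four plates read level and fully down, within about 1 mm of height and 1–3 mm of the jar centres. Hook heads showed through the windows I could see; I did not view those of the far-right lid. No hook joint could be read directly, so the clicks are judged from height and force.
- **Paddles:** Only two were there. Both stand foot-down in the jug, leaning on the side opposite its handle at about 27° (0.47 rad). The blade middles are about 43–45 mm off the axis on the visible face. Their centre lines should be about 5 mm further out, at about 48–49 mm, against the 43 mm limit.

The collar slipped about 2–3 mm in the grip while I pressed the pump lid on, but its plate still reads fully seated. The two cameras differ by 2–3 mm in height, but the same offset shows for every object. The mustard jar stayed where it was. I never moved the timer or the turquoise look-alike, and did not check their positions at the end.

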